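# Stand the fallen slide-carrier rack up and slide its carrier home

## Robot

A 6-joint arm with a two-finger parallel gripper is mounted at the origin on the work surface. World frame = base frame: x ahead of the robot, y to its left, z up, the work surface at z = 0. Lengths are in m, angles in rad, forces in N, time in s.
With the tool pointing down it reaches from about 0.275 to 0.875 m from the base axis. Payload 12.5 kg.
Tool frame: the origin (TCP) lies at the very end of the fingers, on their centre line; the grasp point (between the pads) lies 19 mm behind it; z points along the fingers, y is the direction in which the jaws open and shut (so a half turn about z gives the same grasp; the last joint's range is limited). The gripper opens to 85 mm and grips with 20 to 120 N. Pads are 22 mm wide; open, the fingers measure 114 mm over their backs; the gripper's body (76 mm by 85 mm) begins 54 mm behind the grasp point. The pads swing forward as they close: fully open they stand 13 mm farther back than shut.
Start: joints at [1.217, 0.351, 1.652, -0, 1.139, -0.085], TCP at [0.146, 0.53, 0.231] pointing down, gripper open.
Joint ranges: [-2.75, 2.75], [-0.79, 2.1], [0.01, 2.65], [-1.57, 4.71], [0.07, 3.14], [-2.87, 2.87]. Speed limits (rad/s): [2.22, 2.22, 2.79, 3.14, 3.14, 3.14].

## Interface

Orientations are given as a rotation vector (axis times angle).
In Python, from rig import robot gives the robot as it stands. The module is installed in compiled form; this text tells all that it offers.
- The arm moves only by the tool carry_out, never from a script. Its argument "rows" is a list that holds one entry, the list of rows, each a list of 7 numbers: the finger opening in cm, from 0 to 8.54, then the shift along the tool's x, y, z in cm, then the turn, a rotation vector about the tool's x, y, z in degrees. In form: [[[hand, x, y, z, rx, ry, rz], ...]]. A call has 1 to 10 rows; each row shifts and turns the commanded pose from where the row before left it, along the tool's axes as they then stand; what a row does not reach is not made up. A row lasts 1/8 s, in which the tool goes at most 62.5 mm and 10.7 degrees, less where a joint would pass 70% of its speed; a pose out of reach is approached as far as the arm can. A call is refused whole if a number of a shift passes 6.25 or a number of a turn 10.7, either way. A call with a gripper value outside its range is refused whole. The fingers move at their own pace and stop on an object; "force" is the grip in N (left out, the last holds). Time passes only in rows, so rows that do not move let the fingers close. It gives the time, the measured TCP pose, the force and the opening at its end, in the units of the state.
- robot.observe(): the state, without advancing time (a new reading comes with each control period).
- robot.snapshot(name): name is "scene" or "side" or "wrist"; returns the picture (384x512x3 uint8, red, green, blue); there is no depth.
- robot.calibration(name): a dict with "mtx" (3x3 intrinsics, pixels), "k1" (the pictures are not rectified: a ray, as slopes to the right and down, at radius r is drawn at 1 + k1 r^2 times it, then the intrinsics apply), "T" (4x4, takes a point from camera to world coordinates); the wrist camera has in their place "mount" (4x4, takes a point from camera to tool coordinates, whose origin is the TCP and whose axes are the flange's). Camera axes: x right, y down, z forward; pixel columns grow to the right and rows downward; lengths in m; the calibration is good to about 2 mm. A picture is of the moment at which its call begins: read the wrist's pose just before it. calibration takes no time and is no camera call.
- robot.close_job(): hands the job in, once; it reports no verdict.
The state is a dict: "clock": time; "qpos": joint angles; "dq": joint speeds; "effort": joint torques, N m; "ee_pos": TCP position; "ee_rot": TCP orientation; "ft_force": force on the tool from outside, world axes, zero at the start; "ft_torque": the same for the moment, N m; "grip_width": finger opening in m.
Only numpy, scipy, OpenCV 4.12 (cv2) and the standard library are available. Lean on these libraries where they do the work, as an engineer would, in place of code of your own. Each camera call takes 0.05 s, during which the arm holds its last target.

## Task

The metal slide-carrier rack has fallen on its open front: stand it upright on its base on the bench. Then slide the flat slide carrier that lies on the bench, blade first and glass side up, fully home into the middle one of the rack's three slots, and leave it there. Leave the other things on the bench where they are.

Things in the scene. Friction and masses are not known exactly. Their poses are not given: they have to be found in the camera images.
- rack: Loose metal rack, 0.5 to 0.75 kg; standing: 80 deep (x) x 110 wide (y; 92 above the base) x 140 mm high. Origin: centre of the base's underside; z its own up, +x from its open front to its closed back. Starts lying on its front (x up, origin 40 mm above the bench), top roughly to the robot's right (-y). Base 12 mm thick; side walls at |y| 36 to 46 over the whole depth; back sheet x 36 to 40.
- rack_lip (a point): Middle of the top plate's front edge, upper face (rack frame -2, 0, 140 mm). The plate (z 132 to 140) runs from x -2 to the back. So, lying, the end to the robot's right has a gap 38 mm high and 72 wide under this edge, free inside down to z 96: shut fingertips fit in, tilted, to lift it.
- rack_pivot (a point): Middle of the base's front lower edge (rack frame -40, 0, 0 mm), on the bench: the rack tips up about this edge. Much of its mass is in the front posts (centre of mass near x -7, z 64 mm), so it has to be turned up some 63 degrees before it drops onto its base by itself.
- slot_mouth (a point): Middle of the middle slot's mouth, at its floor (rack frame -40, 0, 58 mm). Three slots open to the front, 8 mm high, floors at z 32, 58, 84 mm, made of ledges 4 mm thick standing 12 mm in from both side walls (x -38 to 36). The back sheet at x 36 ends them.
- carrier: Loose slide carrier, 60 to 130 g, lying flat: aluminium blade 80 long (x 5 to 85), 66 wide, 4 mm thick, two glass slides in its upper face; grey handle 90 long (x -85 to 5), 18 wide, 16 mm high. Blade and handle share a flat underside, z = 0. Origin: in it, on the long axis. +x points along the blade, roughly to the robot's left at the start; z up.
- carrier_grip (a point): Middle of the handle (carrier frame x -45, y 0, z 8 mm)
- carrier_tip (a point): Middle of the blade's far edge on its underside (carrier frame x 85, y 0, z 0)
- tipbox: Bystander, loose: green pipette-tip box with a clear lid, 115 x 80 x 65 mm; origin: centre of the underside
- tub: Bystander, loose: white round tub, diameter 90, height 100 mm; origin: centre of the underside
- media: Bystander, loose: glass bottle, diameter 66, height 170 mm; origin: centre of the underside
- beaker: Bystander, loose: glass beaker, diameter 70, height 85 mm; origin: centre of the underside
- vial_a: Bystander, loose: small amber vial, diameter 28, height 50 mm; origin: centre of the underside
- vial_b: Bystander, loose: small amber vial, diameter 28, height 50 mm; origin: centre of the underside
- dish: Bystander, loose: closed clear culture dish, diameter 90, height 16 mm; origin: centre of the underside
There are look-alikes about, which are no part of the job. What is shaped like the rack but yellow is not meant.

How it is judged:
On the way:
1. the rack stands upright on its base on the bench, at rest (angle between rack's own z axis and vertical below 0.06 rad and height (world z) of rack below 0.008 m and linear speed of rack below 0.03 m/s), for 0.3 s.
At the end, for the whole second after the job is handed in: Rack standing on its base (within 0.06 rad); carrier in the middle slot: blade edge within 8 mm of the back sheet and of the slot's mid-line, 52 to 72 mm above the rack's underside, long axis within 0.12 rad of the rack's; both at rest (angle between rack's own z axis and vertical below 0.06 rad and height (world z) of rack below 0.008 m and x of carrier_tip in the frame of rack above 0.028 m and y of carrier_tip in the frame of rack between -0.008 and 0.008 m and z of carrier_tip in the frame of rack between 0.052 and 0.072 m and angle between the x axis of carrier and the x axis of rack, either way round below 0.12 rad and linear speed of each of rack, carrier below 0.02 m/s); the robot touches nothing.
It fails at once if another thing on the bench is moved by more than 30 mm or tipped over (distance of any of tipbox, tub, media, beaker, vial_a, vial_b, dish from where it was at the start of the episode above 0.03 m or angle between any of tipbox, tub, media, beaker, vial_a, vial_b, dish's own z axis and vertical above 0.5 rad).
It fails at once if the carrier is turned upside down (angle between carrier's own z axis and vertical above 1.8 rad).
It also fails if it takes over 64 s, if anything falls off the work surface, if the arm or the gripper's body presses on something with over 40 N, if the wrist force passes 120 N, or if a joint passes its speed limit or range.

## Working session

There is one attempt and no reset: what is moved stays moved. The work goes in short steps, Python scripts to look and compute and a tool call to move; the robot and the scene stay as the last step left them, time stands still between calls to the robot, and variables do not carry over. Pictures are saved under pics/ and viewed, and the job is handed in when it is done.

Besides the shell and the picture viewer there is one more tool, called after "Request:" as a command line: name --argument value ..., lists and objects as JSON in quotes. carry_out: Moves the arm, as the interface text tells. Its arguments: {"type":"object","properties":{"rows":{"type":"array"},"force":{"type":"number"}},"required":["rows"]}

```bash
mkdir -p pics; python3 - <<'E'
from rig import robot
import cv2
s=robot.observe(); print(s)
for n in ["scene","side","wrist"]:
    c=robot.calibration(n); print(n,{k:(v.round(4).tolist() if hasattr(v,'round') and hasattr(v,'tolist') else v) for k,v in c.items()})
    cv2.imwrite(f"pics/{n}0.png",robot.snapshot(n)[:,:,::-1])
E
```

```text
{'clock': 0.0, 'qpos': array([ 1.21738205e+00,  3.51239663e-01,  1.65240240e+00, -1.39014745e-05,
        1.13906114e+00, -8.46278875e-02]), 'dq': array([-1.18068286e-04,  8.77407925e-04, -4.10209051e-05, -1.14637891e-03,
       -2.51456015e-03,  7.33570038e-04]), 'effort': array([ 3.67356508e-03, -5.06102800e+01, -2.91411781e+01,  1.13338174e-04,
        4.47959377e-03,  2.17545551e-05]), 'ee_pos': array([0.14594446, 0.52996127, 0.23076478]), 'ee_rot': array([-4.20899063e-01, -3.11303820e+00,  1.70695176e-03]), 'ft_force': array([0.75465562, 0.61542739, 0.00420225]), 'ft_torque': array([-0.02999543, -0.03295224,  0.00098698]), 'grip_width': 0.08544363938209454}
scene {'mtx': [[399.6197, 0.0, 254.9849], [0.0, 399.6197, 192.9922], [0.0, 0.0, 1.0]], 'k1': -0.0017372697601751215, 'T': [[0.7832, 0.3605, -0.5066, 1.1288], [0.6216, -0.4359, 0.6508, -0.5375], [0.0138, -0.8246, -0.5655, 0.6642], [0.0, 0.0, 0.0, 1.0]]}
side {'mtx': [[396.1327, 0.0, 258.5388], [0.0, 396.1327, 192.8912], [0.0, 0.0, 1.0]], 'k1': -0.015612097737243008, 'T': [[-0.8801, -0.3445, 0.3268, 0.1635], [-0.4749, 0.6388, -0.6053, 0.9187], [-0.0003, -0.6879, -0.7258, 0.9704], [0.0, 0.0, 0.0, 1.0]]}
wrist {'mtx': [[305.8023, 0.0, 256.6192], [0.0, 305.8023, 191.619], [0.0, 0.0, 1.0]], 'k1': -0.027787699428535366, 'mount': [[0.0001, -0.9467, -0.3222, 0.0846], [1.0, 0.0003, -0.0007, 0.0001], [0.0008, -0.3222, 0.9467, -0.1432], [0.0, 0.0, 0.0, 1.0]]}
```

View pics/scene0.png

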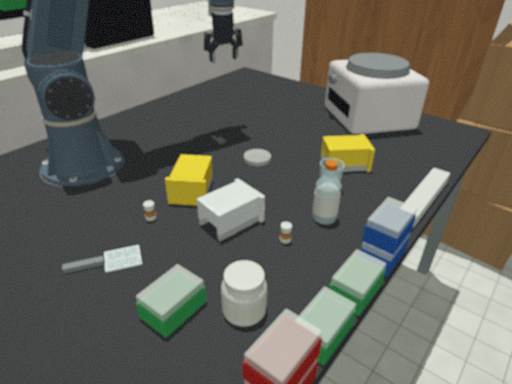

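View pics/side0.png

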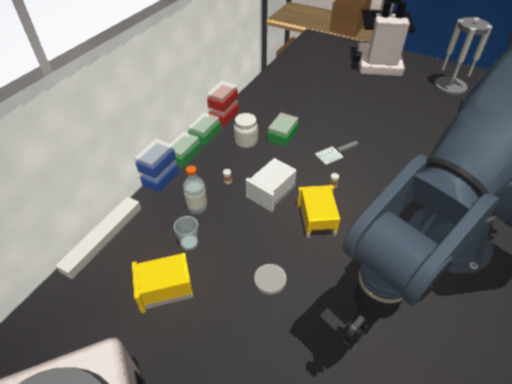

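View pics/wrist0.png

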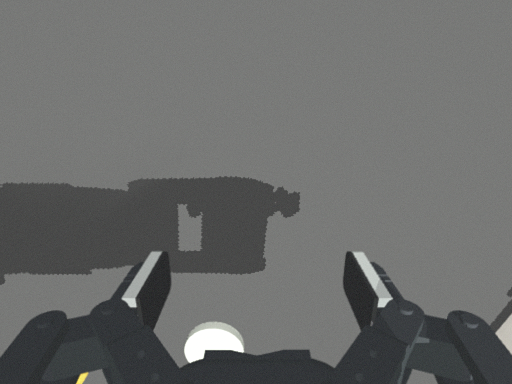

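The rack is the light-grey box at scene (232,208) and side (272,185). The carrier is at scene (105,260) and side (335,152). The yellow ones are decoys. Next I'll enlarge and measure.

```bash
cat > h.py <<'E'
from rig import robot
import numpy as np, cv2
from scipy.spatial.transform import Rotation as R
def shot(n,name):
    s=robot.observe(); im=robot.snapshot(n); cv2.imwrite(f"pics/{name}.png",im[:,:,::-1]); return s,im
def camT(n,s=None):
    c=robot.calibration(n)
    if n=="wrist":
        T=np.eye(4);T[:3,:3]=R.from_rotvec(s["ee_rot"]).as_matrix();T[:3,3]=s["ee_pos"]
        return c,T@c["mount"]
    return c,np.array(c["T"])
def ray(n,uv,s=None):
    c,T=camT(n,s)
    p=cv2.undistortPoints(np.array([[uv]],float),np.array(c["mtx"]),np.array([c["k1"],0,0,0.]))[0,0]
    d=T[:3,:3]@np.array([p[0],p[1],1]); return T[:3,3],d/np.linalg.norm(d)
def onz(n,uv,z,s=None):
    o,d=ray(n,uv,s); return o+d*(z-o[2])/d[2]
def proj(n,P,s=None):
    c,T=camT(n,s); Ti=np.linalg.inv(T)
    q=(Ti[:3,:3]@np.atleast_2d(P).T).T+Ti[:3,3]
    return cv2.projectPoints(q,np.zeros(3),np.zeros(3),np.array(c["mtx"]),np.array([c["k1"],0,0,0.]))[0][:,0]
def two(a,ua,b,ub,sa=None,sb=None):
    o1,d1=ray(a,ua,sa);o2,d2=ray(b,ub,sb)
    t=np.linalg.lstsq(np.c_[d1,-d2],o2-o1,rcond=None)[0]
    p,q=o1+d1*t[0],o2+d2*t[1]; return (p+q)/2,np.linalg.norm(p-q)
def crop(im,x0,y0,x1,y1,k,name):
    c=cv2.resize(im[y0:y1,x0:x1],None,fx=k,fy=k,interpolation=cv2.INTER_CUBIC);cv2.imwrite(f"pics/{name}.png",c)
E
python3 - <<'E'
from h import *
a=cv2.imread("pics/scene0.png");b=cv2.imread("pics/side0.png")
crop(a,50,140,280,290,3,"sc1"); crop(b,200,110,360,240,4,"sd1")
E
```

```text
(no output)
```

View pics/sc1.png

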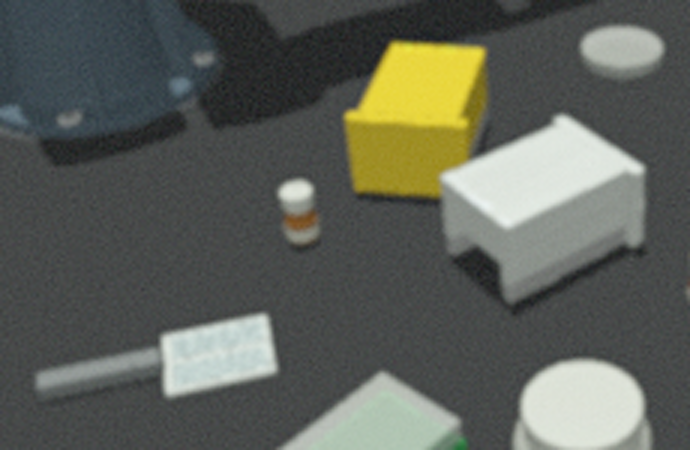

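View pics/sd1.png

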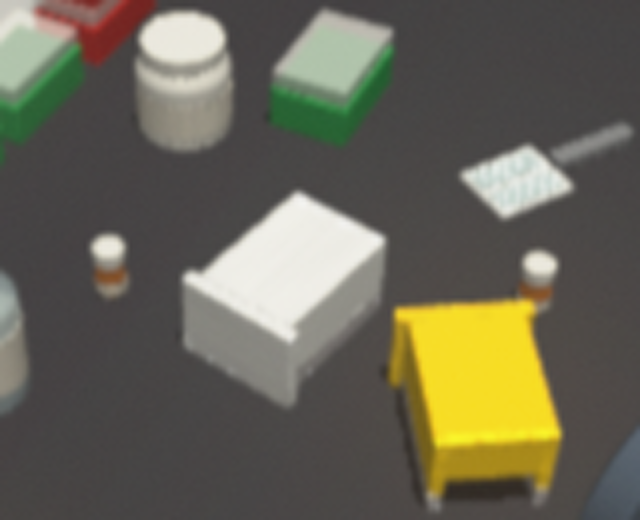

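In the scene crop, the rack's back sheet (at z=80 mm) has its top-end corners at crop (445,178) and (508,226) and its base corners at (563,118) and (641,168). The carrier blade corners are at (162,333), (268,315), (277,372) and (167,396), and the handle end is at (38,385).

```bash
python3 - <<'E'
from h import *
np.set_printoptions(precision=4,suppress=True)
f=lambda u,v:(50+u/3,140+v/3); g=lambda u,v:(200+u/4,110+v/4)
print("rack scene z=.08")
for p in [(445,178),(508,226),(641,168),(563,118)]: print(onz("scene",f(*p),.08))
print("rack side z=.08")
for p in [(385,239),(298,193),(187,275),(297,335)]: print(onz("side",g(*p),.08))
print("carrier scene z=.004")
for p in [(162,333),(268,315),(277,372),(167,396),]: print(onz("scene",f(*p),.004))
print("h",onz("scene",f(38,378),.016))
print("carrier side")
for p in [(573,186),(527,146),(461,177),(505,217)]: print(onz("side",g(*p),.004))
print("h",onz("side",g(628,129),.016))
print("tub top",onz("scene",f(582,410),.1),"vialA",onz("side",g(540,262),.05),"yellow", [onz("side",g(*p),.08) for p in [(395,312),(535,305),(558,435),(432,445)]])
print("tipbox",[onz("side",g(*p),.065) for p in [(325,12),(392,35),(345,97),(275,70)]], "vialb",onz("side",g(108,245),.05))
E
```

```text
rack scene z=.08
[0.513  0.0218 0.08  ]
[0.5985 0.0068 0.08  ]
[0.631  0.1384 0.08  ]
[0.5284 0.1563 0.08  ]
rack side z=.08
[0.5053 0.0254 0.08  ]
[0.5936 0.0086 0.08  ]
[0.6274 0.139  0.08  ]
[0.52   0.1562 0.08  ]
carrier scene z=.004
[ 0.4114 -0.2004  0.004 ]
[ 0.4593 -0.1335  0.004 ]
[ 0.5171 -0.1704  0.004 ]
[ 0.4737 -0.2385  0.004 ]
h [ 0.3955 -0.2937  0.016 ]
carrier side
[ 0.4117 -0.1981  0.004 ]
[ 0.4697 -0.2316  0.004 ]
[ 0.5074 -0.1607  0.004 ]
[ 0.4512 -0.1287  0.004 ]
h [ 0.3908 -0.2863  0.016 ]
tub top [ 0.783  -0.1231  0.1   ] vialA [ 0.3911 -0.0407  0.05  ] yellow [array([0.4636, 0.0977, 0.08  ]), array([0.3697, 0.0383, 0.08  ]), array([0.3071, 0.1554, 0.08  ]), array([0.3844, 0.2077, 0.08  ])]
tipbox [array([ 0.697 , -0.2559,  0.065 ]), array([ 0.624 , -0.2526,  0.065 ]), array([ 0.6224, -0.1452,  0.065 ]), array([ 0.6975, -0.1507,  0.065 ])] vialb [0.7195 0.113  0.05  ]
```

```bash
cat > plan.py <<'E'
from h import *
E3=np.array([0,0,1.])
def Rdown(e,tilt=0):   # tool x along horizontal e (tilted up by 'tilt' deg), z down/towards e
    e=np.array([e[0],e[1],0.]);e/=np.linalg.norm(e);a=np.radians(tilt)
    z=np.sin(a)*e-np.cos(a)*E3; x=np.cos(a)*e+np.sin(a)*E3
    return np.c_[x,np.cross(z,x),z]
def plan(p1,R1,hand,n=None,p0=None,R0=None):
    s=robot.observe()
    p0=s["ee_pos"] if p0 is None else p0; R0=R.from_rotvec(s["ee_rot"]).as_matrix() if R0 is None else R0
    dv=R.from_matrix(R0.T@R1).as_rotvec(); ang=np.degrees(np.linalg.norm(dv))
    d=np.linalg.norm(np.array(p1)-p0)
    m=int(max(1,np.ceil(d/.058),np.ceil(ang/10.2))); n=max(n or 1,m)
    out=[];p=np.array(p0);Rc=np.array(R0)
    for i in range(1,n+1):
        pt=p0+(np.array(p1)-p0)*i/n; Rt=R0@R.from_rotvec(dv*i/n).as_matrix()
        sh=np.round(Rc.T@(pt-p)*100,2); tu=np.round(np.degrees(R.from_matrix(Rc.T@Rt).as_rotvec()),1)
        out.append([hand]+[float(x)+0.0 for x in sh]+[float(x)+0.0 for x in tu])
        p=p+Rc@sh/100; Rc=Rc@R.from_rotvec(np.radians(tu)).as_matrix()
    print("n",n,"d",d.round(4),"ang",ang.round(1)); print(str(out).replace(" ",""))
E
python3 - <<'E'
from plan import *
plan([.565,.08,.27],Rdown([.18,.984]),0)
E
```

```text
n 11 d 0.6162 ang 85.0
[[0,-4.76,-2.93,-0.35,0.0,0.0,7.7],[0,-5.11,-2.27,-0.36,0.0,0.0,7.7],[0,-5.37,-1.57,-0.35,0.0,0.0,7.8],[0,-5.53,-0.82,-0.35,0.0,0.0,7.7],[0,-5.58,-0.07,-0.36,0.0,0.0,7.7],[0,-5.55,0.68,-0.35,0.0,0.0,7.7],[0,-5.41,1.41,-0.35,0.0,0.0,7.8],[0,-5.17,2.14,-0.35,0.0,0.0,7.7],[0,-4.83,2.81,-0.36,0.0,0.0,7.7],[0,-4.42,3.43,-0.35,0.0,0.0,7.7],[0,-3.91,3.99,-0.35,0.0,0.0,7.8]]
```

Request:
carry_out --rows '[[[0,-4.8,-2.9,-0.3,0,0,7.7],[0,-5.1,-2.3,-0.3,0,0,7.7],[0,-5.4,-1.6,-0.3,0,0,7.7],[0,-5.5,-0.8,-0.3,0,0,7.7],[0,-5.6,-0.1,-0.3,0,0,7.7],[0,-5.5,0.7,-0.3,0,0,7.7],[0,-5.4,1.4,-0.3,0,0,7.7],[0,-5.2,2.1,-0.3,0,0,7.7],[0,-4.8,2.8,-0.3,0,0,7.7],[0,-4.4,3.4,-0.3,0,0,7.7]]]'

```text
clock: 1.4
ee_pos: [0.5279, 0.1202, 0.2613]
ee_rot: [-2.272, -2.169, 0.0]
ft_force: [0.7, 0.8, 0.5]
grip_width: -0.0
```

Request:
carry_out --rows '[[[0,-3.9,4.0,-0.3,0,0,7.7],[0,0,0,0,0,0,0],[0,0,0,0,0,0,0]]]'

```text
clock: 1.78
ee_pos: [0.5647, 0.0814, 0.2638]
ee_rot: [-2.407, -2.017, 0.001]
ft_force: [0.1, -0.6, 0.6]
grip_width: 0.0002
```

```bash
python3 - <<'E'
from h import *
s,im=shot("wrist","w1"); print(s["clock"],s["qpos"].round(3),s["ee_pos"],s["ee_rot"],s["grip_width"])
np.save("w1.npy",np.r_[s["ee_pos"],s["ee_rot"]])
E
```

```text
1.775 [0.062 0.358 1.558 0.    1.227 0.237] [0.56471565 0.08142304 0.26384896] [-2.40713035e+00 -2.01746857e+00  1.18776418e-03] 0.00024405997615388304
```

View pics/w1.png

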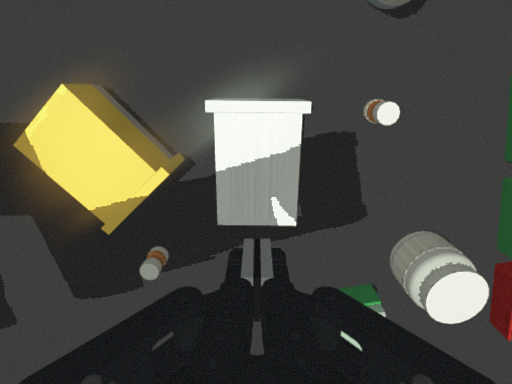

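The wrist view shows the rack nearly aligned with the tool. The base's underside edge runs from (206,101) to (311,102) and the top end from (218,224) to (297,225).

```bash
python3 - <<'E'
from h import *
np.set_printoptions(precision=4,suppress=True)
a=np.load("w1.npy"); s=dict(ee_pos=a[:3],ee_rot=a[3:])
P=[onz("wrist",p,.08,s) for p in [(206,101),(311,102),(218,224.5),(297.5,225)]]
for p in P: print(p)
b=(P[0]+P[1])/2;t=(P[2]+P[3])/2; print(b,t,np.linalg.norm(b-t),np.degrees(np.arctan2(*(b-t)[:2][::-1])), np.linalg.norm(P[0]-P[1]),np.linalg.norm(P[2]-P[3]))
w=P[1]-P[0];print("from width",np.degrees(np.arctan2(w[1],w[0]))+90); w=P[3]-P[2];print(np.degrees(np.arctan2(w[1],w[0]))+90)
E
```

```text
[0.5239 0.1599 0.08  ]
[0.6302 0.1401 0.08  ]
[0.5061 0.0215 0.08  ]
[0.598  0.0046 0.08  ]
[0.577 0.15  0.08 ] [0.5521 0.013  0.08  ] 0.13921405460941957 79.68307305499201 0.10814383107054956 0.09339078762472472
from width 79.42112511889255
79.5851829830752
```

The rack is confirmed: sizes match within 2 mm, its heading is 79.6°, the pivot is at (0.577, 0.150) and the top face at (0.552, 0.0125). Next I move to a tilted pre-pose in front of the lip.

```bash
python3 - <<'E'
from plan import *
e=np.array([np.cos(np.radians(79.6)),np.sin(np.radians(79.6)),0])
t=np.array([.552,.0125,0])
plan(t-.10*e+[0,0,.14],Rdown(e,64),0)
E
```

```text
n 7 d 0.2108 ang 64.0
[[0,-2.44,-0.01,1.77,0.0,9.1,0.0],[0,-2.68,-0.01,1.37,-0.1,9.2,0.1],[0,-2.87,-0.01,0.92,0.0,9.1,0.0],[0,-2.97,-0.01,0.45,-0.1,9.2,0.1],[0,-3.02,0.0,-0.03,0.0,9.1,0.0],[0,-2.96,-0.01,-0.51,0.0,9.2,0.1],[0,-2.86,0.0,-0.97,-0.1,9.1,0.0]]
```

Request:
carry_out --rows '[[[0,-2.5,0,1.7,0,9.1,0],[0,-2.7,0,1.4,0,9.2,0],[0,-2.9,0,0.9,0,9.1,0],[0,-3.0,0,0.4,0,9.2,0],[0,-3.0,0,0,0,9.1,0],[0,-3.0,0,-0.5,0,9.2,0],[0,-2.9,0,-1.0,0,9.1,0],[0,0,0,0,0,0,0],[0,0,0,0,0,0,0]]]'

```text
clock: 2.95
ee_pos: [0.5352, -0.0875, 0.141]
ee_rot: [-1.692, -1.42, -1.056]
ft_force: [-0.1, 1.5, 0.2]
grip_width: -0.0002
```

```bash
python3 - <<'E'
from plan import *
s=robot.observe();print(s["clock"],s["qpos"].round(3),s["ee_pos"],R.from_rotvec(s["ee_rot"]).as_matrix().round(3))
e=np.array([np.cos(np.radians(79.6)),np.sin(np.radians(79.6)),0])
t=np.array([.552,.0125,0])
plan(t-.045*e+[0,0,.016],Rdown(e,64),0,3)
for n in("scene","side"): shot(n,n+"2")
im=cv2.imread("pics/scene2.png");crop(im,50,60,330,270,2.8,"sc2")
E
```

```text
2.95 [-0.656  0.75   1.679  0.923  1.51  -0.952] [ 0.53517728 -0.08748294  0.14097421] [[ 0.076  0.985  0.156]
 [ 0.433 -0.174  0.884]
 [ 0.898  0.    -0.44 ]]
n 3 d 0.1371 ang 0.4
[[0,-2.91,-0.04,3.52,-0.1,0.0,0.1],[0,-2.92,-0.04,3.52,-0.1,0.1,0.0],[0,-2.92,-0.05,3.52,-0.1,0.0,0.1]]
```

View pics/sc2.png

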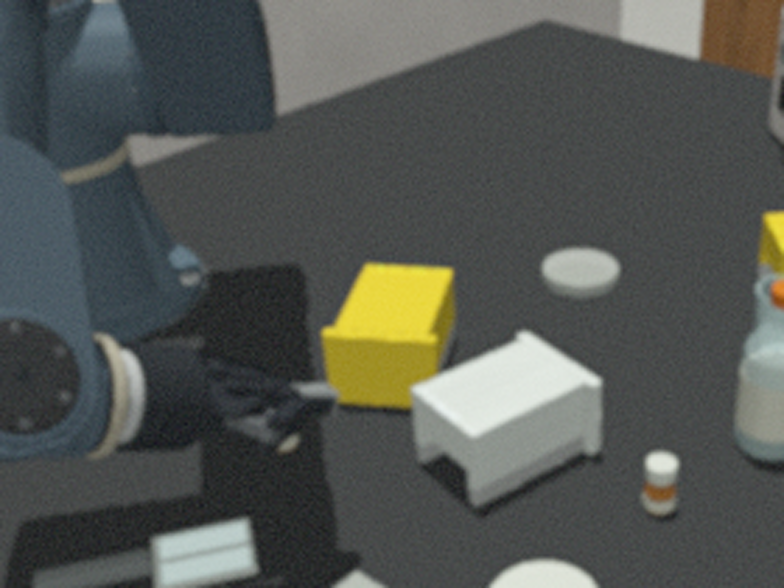

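The tool is tilted in front of the lip, in line with the rack's axis and clear of everything. Next it goes down.

Request:
carry_out --rows '[[[0,-2.9,0,3.5,0,0,0],[0,-2.9,0,3.5,0,0,0],[0,-2.3,0,3.0,0,0,0],[0,-0.6,0,0.5,0,0,0],[0,0,0,0,0,0,0]]]'

```text
clock: 3.68
ee_pos: [0.5453, -0.0332, 0.0174]
ee_rot: [-1.691, -1.42, -1.058]
ft_force: [1.1, -0.3, 0.0]
grip_width: 0.0001
```

```bash
python3 - <<'E'
from plan import *
s=robot.observe();print(s["clock"],s["ee_pos"],s["ft_force"])
e=np.array([np.cos(np.radians(79.6)),np.sin(np.radians(79.6)),0])
t=np.array([.552,.0125,0])
plan(t+.014*e+[0,0,.016],Rdown(e,64),0,3)
shot("scene","s3"); crop(cv2.imread("pics/s3.png"),50,60,330,270,2.8,"sc3")
E
```

```text
3.675 [ 0.5453498 -0.0331992  0.0173597] [ 1.06261605 -0.3052714   0.01065638]
n 3 d 0.0602 ang 0.4
[[0,0.84,-0.04,1.82,-0.1,0.0,0.1],[0,0.84,-0.05,1.82,-0.1,0.0,0.1],[0,0.84,-0.06,1.82,-0.1,0.0,0.0]]
```

View pics/sc3.png

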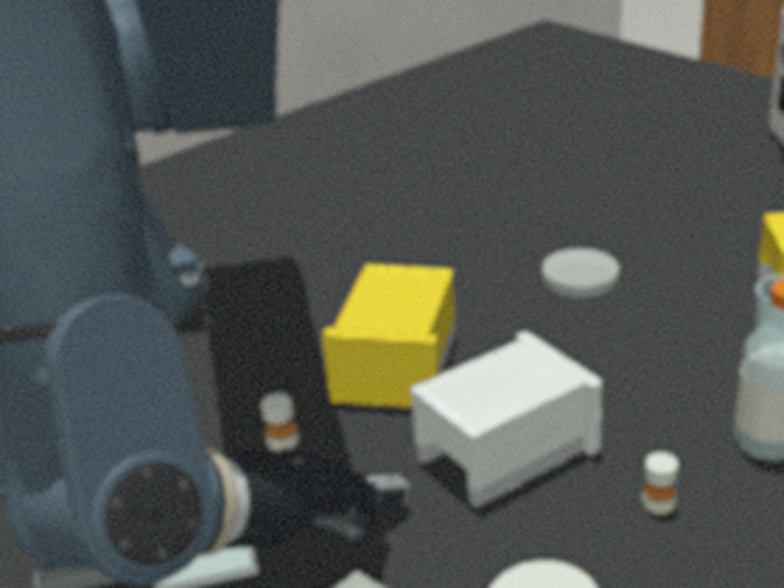

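The tip is in front of the opening at the right height, with no contact force. Now I insert it.

Request:
carry_out --rows '[[[0,0.8,0,1.8,0,0,0],[0,0.8,0,1.8,0,0,0],[0,0.8,-0.1,1.8,0,0,0],[0,0,0,0,0,0,0]]]'

```text
clock: 4.22
ee_pos: [0.5538, 0.0271, 0.0141]
ee_rot: [-1.69, -1.418, -1.056]
ft_force: [0.2, -0.7, -0.8]
grip_width: 0.0
```

```bash
python3 - <<'E'
from plan import *
s=robot.observe();print(s["clock"],s["ee_pos"],s["ft_force"],s["qpos"].round(2))
E
```

```text
4.225 [0.55384887 0.02710037 0.01409434] [ 0.18252482 -0.72914114 -0.76179912] [-0.47  0.95  1.74  1.11  1.29 -1.12]
```

Now I compute a lift path that keeps the lip edge on the upper finger surface while the rack turns about its pivot.

```bash
cat > lift.py <<'E'
from plan import *
e=np.array([np.cos(np.radians(79.6)),np.sin(np.radians(79.6)),0]); piv=np.array([.577,.150,0])
def tilt(phi): return np.interp(phi,[0,30,66,90],[64,80,62,62])
def tcp(phi,off=0.0):
    f=np.radians(phi); xr=np.cos(f)*E3+np.sin(f)*e; zr=-np.cos(f)*e+np.sin(f)*E3
    Rt=Rdown(e,tilt(phi)); x,z=Rt[:,0],Rt[:,2]
    C=[piv+.038*xr+Z*zr for Z in(.132,.140)]
    C=C[0] if C[0]@x<C[1]@x else C[1]
    m=piv+.038*xr+.132*zr; m=m+x*((C-m)@x)   # inner edge, projected on the finger surface
    s=np.interp(phi,[0,10,30],[.011,.014,.018])
    return m-(.011-off)*x+s*z, Rt
def rows(phis):
    s=robot.observe(); p=s["ee_pos"];Rc=R.from_rotvec(s["ee_rot"]).as_matrix()
    for ph in phis:
        pt,Rt=tcp(ph); sh=np.round(Rc.T@(pt-p)*100,1); tu=np.round(np.degrees(R.from_matrix(Rc.T@Rt).as_rotvec()),1)
        print(ph,pt.round(3),[0,*map(float,sh),*map(float,tu)])
        p=p+Rc@sh/100;Rc=Rc@R.from_rotvec(np.radians(tu)).as_matrix()
E
python3 - <<'E'
from lift import *
rows([0,5,10,15,20,25,30,35,40,45,50,55,60,65,70])
E
```

```text
0 [0.554 0.024 0.02 ] [0, 0.4, 0.1, -0.6, -0.4, -0.0, 0.2]
5 [0.555 0.03  0.032] [0, 1.3, -0.0, 0.1, -0.0, 2.7, -0.0]
10 [0.556 0.037 0.044] [0, 1.4, -0.0, 0.2, -0.0, 2.6, -0.0]
15 [0.558 0.045 0.055] [0, 1.4, -0.0, 0.3, 0.0, 2.7, -0.0]
20 [0.559 0.053 0.066] [0, 1.2, -0.0, 0.5, 0.0, 2.7, -0.0]
25 [0.561 0.062 0.076] [0, 1.2, -0.0, 0.6, 0.0, 2.6, -0.0]
30 [0.563 0.072 0.085] [0, 1.1, -0.1, 0.8, 0.0, 2.7, -0.0]
35 [0.564 0.08  0.092] [0, 0.9, 0.0, 0.7, 0.0, -2.5, -0.0]
40 [0.566 0.089 0.099] [0, 0.8, 0.0, 0.7, 0.0, -2.5, -0.0]
45 [0.568 0.098 0.104] [0, 0.8, 0.0, 0.8, 0.0, -2.5, -0.0]
50 [0.569 0.108 0.109] [0, 0.8, 0.0, 0.8, 0.0, -2.5, -0.0]
55 [0.571 0.118 0.113] [0, 0.7, 0.0, 0.8, -0.0, -2.5, -0.0]
60 [0.573 0.129 0.116] [0, 0.7, 0.0, 0.9, -0.0, -2.5, -0.0]
65 [0.575 0.14  0.118] [0, 0.6, 0.0, 0.9, -0.0, -2.5, -0.0]
70 [0.577 0.151 0.119] [0, 0.7, 0.0, 1.0, -0.0, -0.5, -0.0]
```

Request:
carry_out --rows '[[[0,0.5,0.1,-0.3,0,0,0],[0,1.3,0,0.1,0,2.7,0],[0,1.4,0,0.2,0,2.6,0],[0,1.4,0,0.3,0,2.7,0],[0,1.2,0,0.5,0,2.7,0],[0,0,0,0,0,0,0]]]'

```text
clock: 4.97
ee_pos: [0.5604, 0.0542, 0.0651]
ee_rot: [-1.549, -1.297, -1.182]
ft_force: [0.7, -1.9, -1.1]
grip_width: 0.0002
```

```bash
python3 - <<'E'
from lift import *
s=robot.observe();print(s["clock"],s["ee_pos"],s["ft_force"],s["ft_torque"])
rows([25,30,35,40,45,50,55,60,65,70])
shot("scene","s4"); shot("side","d4"); crop(cv2.imread("pics/s4.png"),110,120,330,285,3,"sc4"); crop(cv2.imread("pics/d4.png"),200,110,360,240,4,"sd4")
E
```

```text
4.975 [0.56044648 0.05416878 0.06506223] [ 0.7118464  -1.92579171 -1.0636651 ] [-0.68363194  0.11230893 -0.06926952]
25 [0.561 0.062 0.076] [0, 1.2, -0.1, 0.5, -0.3, 2.6, 0.1]
30 [0.563 0.072 0.085] [0, 1.2, 0.0, 0.7, 0.0, 2.7, -0.0]
35 [0.564 0.08  0.092] [0, 0.8, 0.0, 0.7, 0.0, -2.5, -0.0]
40 [0.566 0.089 0.099] [0, 0.8, 0.0, 0.8, 0.0, -2.5, -0.0]
45 [0.568 0.098 0.104] [0, 0.8, -0.0, 0.7, 0.0, -2.5, -0.0]
50 [0.569 0.108 0.109] [0, 0.8, -0.0, 0.9, 0.0, -2.5, -0.0]
55 [0.571 0.118 0.113] [0, 0.7, -0.0, 0.8, 0.0, -2.5, -0.0]
60 [0.573 0.129 0.116] [0, 0.7, -0.0, 0.9, 0.0, -2.5, -0.0]
65 [0.575 0.14  0.118] [0, 0.6, -0.0, 0.9, 0.0, -2.5, -0.0]
70 [0.577 0.151 0.119] [0, 0.7, -0.0, 1.0, 0.0, -0.5, -0.0]
```

View pics/sc4.png

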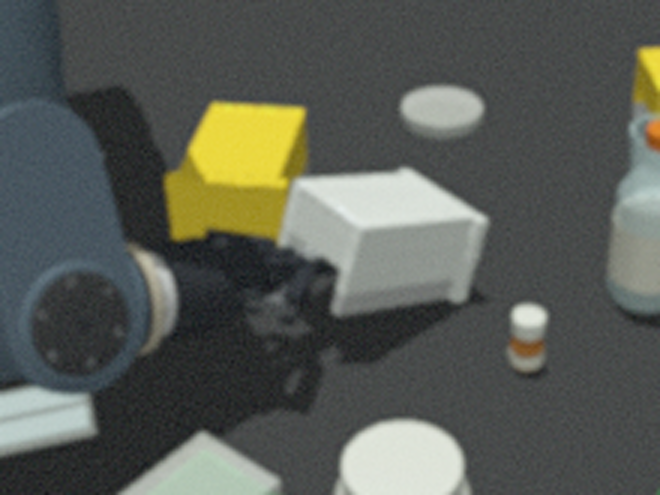

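View pics/sd4.png

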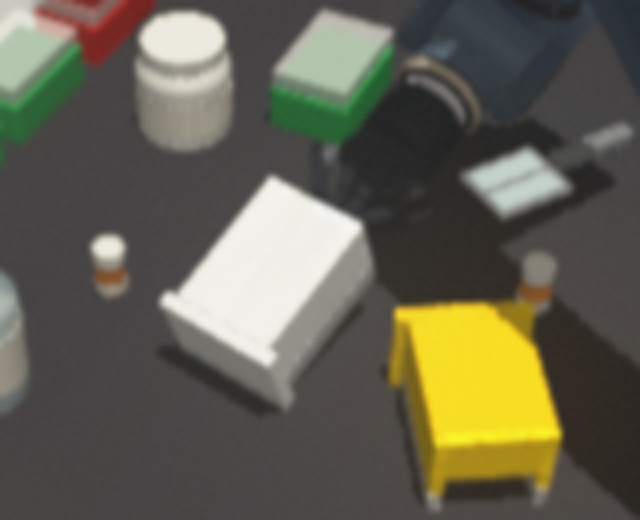

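The rack is tipped about 20° and the base's bottom corner, at (289,405) in the side crop, hasn't moved, so there's no slip. I'll continue.

Request:
carry_out --rows '[[[0,1.2,0,0.5,0,2.6,0],[0,1.2,0,0.7,0,2.7,0],[0,0.8,0,0.7,0,-2.5,0],[0,0.8,0,0.8,0,-2.5,0],[0,0.8,0,0.7,0,-2.5,0],[0,0.8,0,0.9,0,-2.5,0],[0,0.7,0,0.8,0,-2.5,0],[0,0,0,0,0,0,0]]]'

```text
clock: 6.08
ee_pos: [0.5717, 0.1194, 0.114]
ee_rot: [-1.642, -1.379, -1.101]
ft_force: [-0.5, -0.2, -0.7]
grip_width: -0.0002
```

```bash
python3 - <<'E'
from lift import *
s=robot.observe();print(s["clock"],s["ee_pos"],s["ft_force"],s["ft_torque"])
rows([60,65,70,75,80])
shot("scene","s5"); shot("side","d5"); crop(cv2.imread("pics/s5.png"),110,120,330,285,3,"sc5"); crop(cv2.imread("pics/d5.png"),200,110,360,240,4,"sd5")
E
```

```text
6.075 [0.57173975 0.11937571 0.11404464] [-0.50143636 -0.16207258 -0.68870122] [-0.40441646  0.06141458  0.04788879]
60 [0.573 0.129 0.116] [0, 0.5, -0.0, 0.8, -0.3, -2.6, 0.2]
65 [0.575 0.14  0.118] [0, 0.7, -0.0, 0.9, -0.0, -2.5, 0.0]
70 [0.577 0.151 0.119] [0, 0.6, -0.0, 1.0, -0.0, -0.5, 0.0]
75 [0.579 0.163 0.119] [0, 0.6, -0.0, 1.1, -0.0, -0.0, 0.0]
80 [0.582 0.175 0.118] [0, 0.5, -0.0, 1.1, -0.0, -0.0, 0.0]
```

View pics/sc5.png

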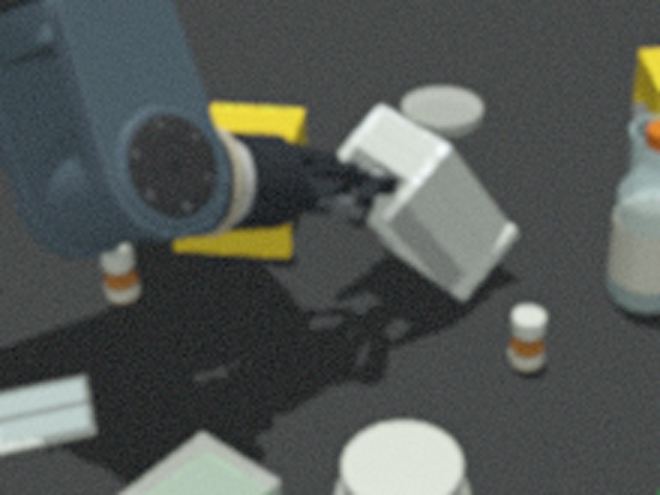

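View pics/sd5.png

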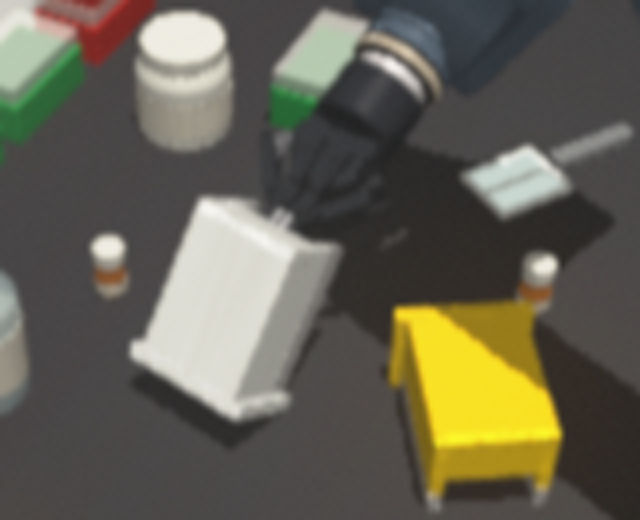

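The rack is at about 55° with the pivot still in place. I'll push it over the balance point.

Request:
carry_out --rows '[[[0,0.6,0,0.8,0,-2.6,0],[0,0.6,0,0.9,0,-2.5,0],[0,0.6,0,1.0,0,-0.5,0],[0,0,0,0,0,0,0],[0,0,0,0,0,0,0],[0,0,0,0,0,0,0]]]'

```text
clock: 6.92
ee_pos: [0.5773, 0.1493, 0.1174]
ee_rot: [-1.72, -1.439, -1.031]
ft_force: [-0.7, -0.3, 0.6]
grip_width: 0.0
```

```bash
python3 - <<'E'
from lift import *
s=robot.observe();print(s["clock"],s["ee_pos"],s["ft_force"],s["ft_torque"])
shot("scene","s6"); shot("side","d6"); crop(cv2.imread("pics/s6.png"),110,120,330,285,3,"sc6"); crop(cv2.imread("pics/d6.png"),200,110,360,240,4,"sd6")
E
```

```text
6.925 [0.57733717 0.14934294 0.11736961] [-0.67716987 -0.31013199  0.61506335] [-0.40971414  0.03952724  0.01248951]
```

View pics/sc6.png

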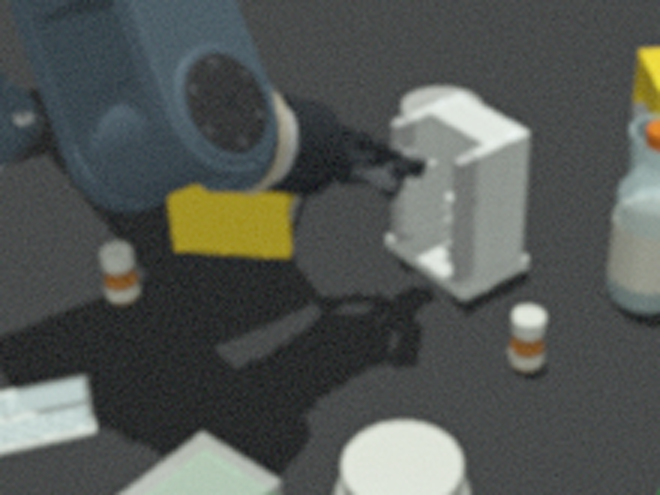

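View pics/sd6.png

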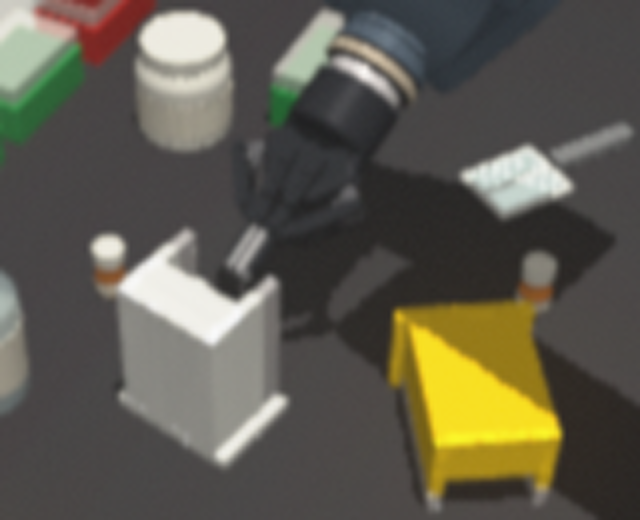

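The rack is standing upright. I'll retract and go look at the carrier from above.

Request:
carry_out --rows '[[[0,0,0,-5,0,0,0],[0,0,0,-6,0,0,0],[0,0,0,0,0,0,0]]]'

```text
clock: 7.4
ee_pos: [0.5613, 0.0509, 0.1712]
ee_rot: [-1.723, -1.44, -1.036]
ft_force: [-0.0, -0.2, -0.3]
grip_width: 0.0002
```

```bash
python3 - <<'E'
from plan import *
s=robot.observe();print(s["clock"],s["ee_pos"])
plan([.43,-.24,.22],Rdown([.524,.852]),8.5)
E
```

```text
7.4 [0.5613373  0.05091339 0.17115359]
n 7 d 0.3229 ang 65.1
[[8.5,-1.47,-1.1,-4.23,-1.6,-8.7,2.8],[8.5,-2.14,-0.89,-3.99,-1.6,-8.8,2.7],[8.5,-2.77,-0.68,-3.63,-1.6,-8.7,2.8],[8.5,-3.31,-0.42,-3.18,-1.7,-8.7,2.7],[8.5,-3.77,-0.18,-2.66,-1.6,-8.8,2.8],[8.5,-4.13,0.09,-2.04,-1.6,-8.7,2.7],[8.5,-4.39,0.33,-1.4,-1.6,-8.8,2.8]]
```

Request:
carry_out --rows '[[[8.5,-1.5,-1.1,-4.2,-1.6,-8.7,2.8],[8.5,-2.1,-0.9,-4.0,-1.6,-8.8,2.7],[8.5,-2.8,-0.7,-3.6,-1.6,-8.7,2.8],[8.5,-3.3,-0.4,-3.2,-1.7,-8.7,2.7],[8.5,-3.8,-0.2,-2.7,-1.6,-8.8,2.8],[8.5,-4.1,0.1,-2.0,-1.6,-8.7,2.7],[8.5,-4.4,0.3,-1.4,-1.6,-8.8,2.8],[8.5,0,0,0,0,0,0],[8.5,0,0,0,0,0,0],[8.5,0,0,0,0,0,0]]]'

```text
clock: 8.65
ee_pos: [0.43, -0.2362, 0.2175]
ee_rot: [-2.735, -1.537, 0.003]
ft_force: [-1.1, 0.3, 0.1]
grip_width: 0.0852
```

```bash
python3 - <<'E'
from h import *
s,im=shot("wrist","w2"); print(s["clock"],s["ee_pos"],s["ee_rot"],s["grip_width"],s["dq"].round(3))
np.save("w2.npy",np.r_[s["ee_pos"],s["ee_rot"]])
shot("scene","s7"); shot("side","d7")
E
```

```text
8.65 [ 0.43004658 -0.23616224  0.21750051] [-2.73475053 -1.53650086  0.00345345] 0.08521992078427307 [-0.001 -0.002 -0.005 -0.01   0.     0.006]
```

View pics/w2.png

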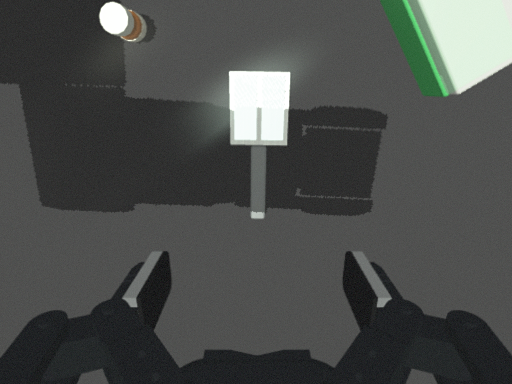

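View pics/s7.png

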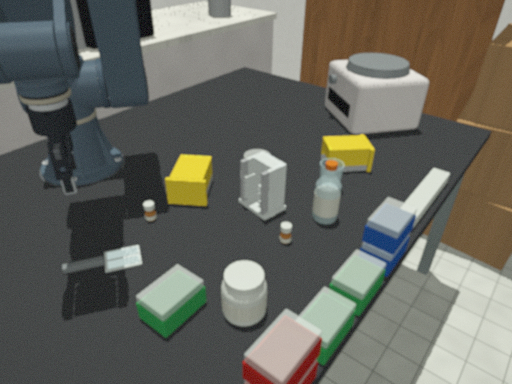

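The wrist view shows the carrier straight ahead with its glass up. The blade corners are (229,71), (290,72), (288,145) and (231,144), and the handle end is at about (258,213). The scene view shows the rack standing.

```bash
python3 - <<'E'
from h import *
np.set_printoptions(precision=4,suppress=True)
a=np.load("w2.npy"); s=dict(ee_pos=a[:3],ee_rot=a[3:])
P=[onz("wrist",p,.004,s) for p in [(229,71),(290,72),(288,145),(231,144)]]
for p in P: print(p)
tip=(P[0]+P[1])/2; rt=(P[2]+P[3])/2; d=tip-rt
he=onz("wrist",(258,212),.016,s); d2=tip-he
print("tip",tip,"len",np.linalg.norm(d),np.degrees(np.arctan2(d[1],d[0])),"width",np.linalg.norm(P[0]-P[1]),"hend",he,np.linalg.norm(d2[:2]),np.degrees(np.arctan2(d2[1],d2[0])))
im=cv2.imread("pics/w2.png"); crop(im,190,50,330,230,4.,"w2c") 
crop(cv2.imread("pics/s7.png"),220,120,310,240,5,"s7c"); crop(cv2.imread("pics/d7.png"),210,150,300,240,6,"d7c")
E
```

```text
[ 0.4541 -0.1337  0.004 ]
[ 0.5104 -0.1692  0.004 ]
[ 0.469  -0.2379  0.004 ]
[ 0.4125 -0.2022  0.004 ]
tip [ 0.4822 -0.1515  0.004 ] len 0.08016568815177542 58.829267529920465 width 0.0665823624252081 hend [ 0.3975 -0.288   0.016 ] 0.160691254965712 58.16441479488876
```

View pics/w2c.png

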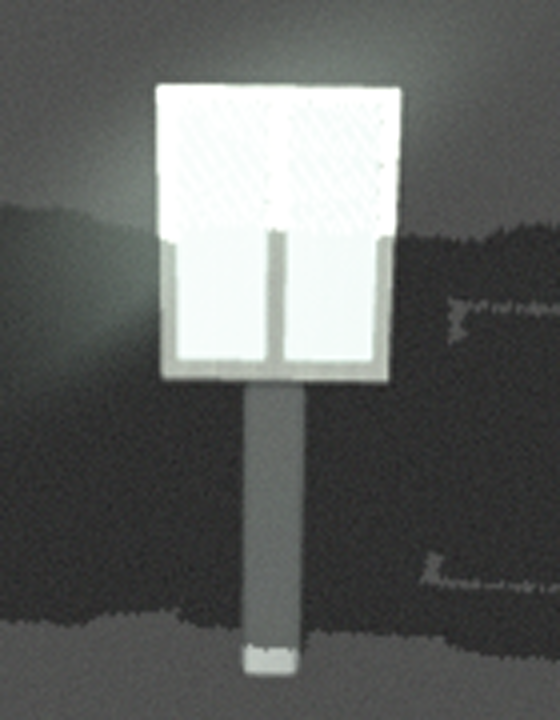

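View pics/s7c.png

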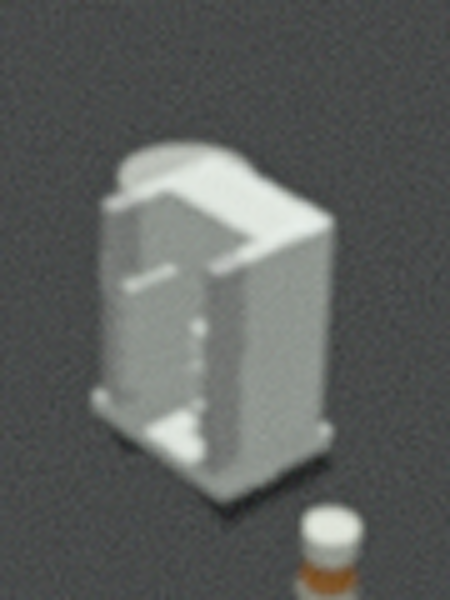

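View pics/d7c.png

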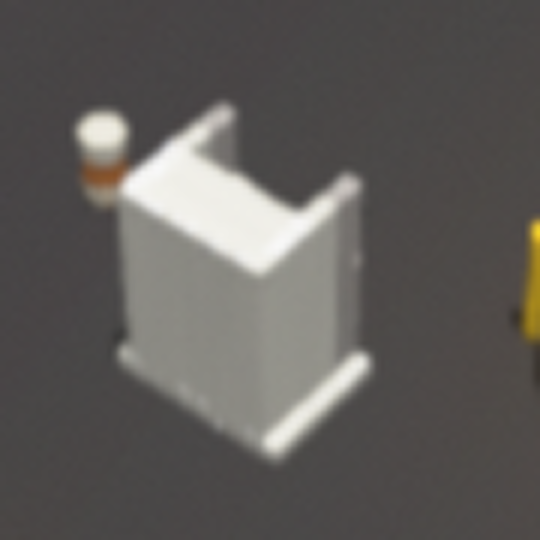

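```bash
python3 - <<'E'
from plan import *
np.set_printoptions(precision=4,suppress=True)
a=np.load("w2.npy"); s=dict(ee_pos=a[:3],ee_rot=a[3:])
tip=np.array([.4822,-.1515]); he=onz("wrist",(257.9,218.5),.016,s)[:2]; d=tip-he
print(he,np.linalg.norm(d),np.degrees(np.arctan2(d[1],d[0])))
plan([.584,.18,.32],Rdown([np.cos(np.radians(79.6)),np.sin(np.radians(79.6))]),8.5)
E
```

```text
[ 0.3929 -0.2953] 0.16930133754344415 58.15579480198319
n 8 d 0.4558 ang 21.0
[[8.5,5.45,-1.07,-1.28,0.0,0.0,-2.6],[8.5,5.49,-0.83,-1.27,-0.1,0.0,-2.6],[8.5,5.52,-0.57,-1.28,0.0,0.0,-2.7],[8.5,5.55,-0.31,-1.28,0.0,0.0,-2.6],[8.5,5.55,-0.07,-1.27,-0.1,0.0,-2.6],[8.5,5.55,0.2,-1.28,0.0,0.0,-2.6],[8.5,5.53,0.44,-1.28,0.0,0.0,-2.7],[8.5,5.51,0.71,-1.28,-0.1,0.0,-2.6]]
```

The carrier's length comes out at 169 mm (170 expected) with a heading of about 58.4°. Next is a look at the standing rack from above.

Request:
carry_out --rows '[[[8.5,5.5,-1.1,-1.3,0,0,-2.6],[8.5,5.5,-0.8,-1.3,0,0,-2.6],[8.5,5.5,-0.6,-1.3,0,0,-2.7],[8.5,5.5,-0.3,-1.3,0,0,-2.6],[8.5,5.5,-0.1,-1.3,0,0,-2.6],[8.5,5.5,0.2,-1.3,0,0,-2.6],[8.5,5.5,0.4,-1.3,0,0,-2.7],[8.5,5.5,0.7,-1.3,0,0,-2.6],[8.5,0,0,0,0,0,0],[8.5,0,0,0,0,0,0]]]'

```text
clock: 10.05
ee_pos: [0.5826, 0.1782, 0.3212]
ee_rot: [-2.411, -2.009, 0.006]
ft_force: [-0.5, -0.8, -0.8]
grip_width: 0.085
```

```bash
python3 - <<'E'
from h import *
s,im=shot("wrist","w3"); print(s["clock"],s["ee_pos"],s["ee_rot"],s["dq"].round(3))
np.save("w3.npy",np.r_[s["ee_pos"],s["ee_rot"]])
crop(cv2.imread("pics/w3.png"),180,80,340,230,4.,"w3c")
E
```

```text
10.05 [0.58256846 0.1782312  0.32118002] [-2.41060898 -2.00887962  0.00575445] [-0.022 -0.011  0.014 -0.001  0.     0.002]
```

View pics/w3.png

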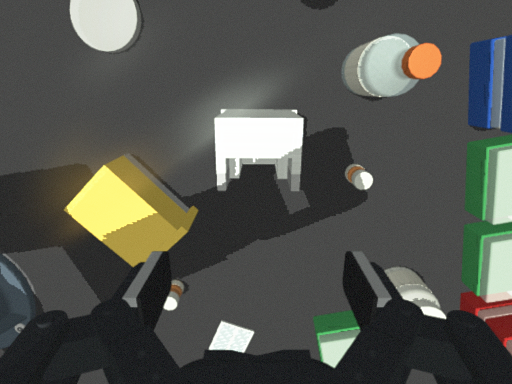

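View pics/w3c.png

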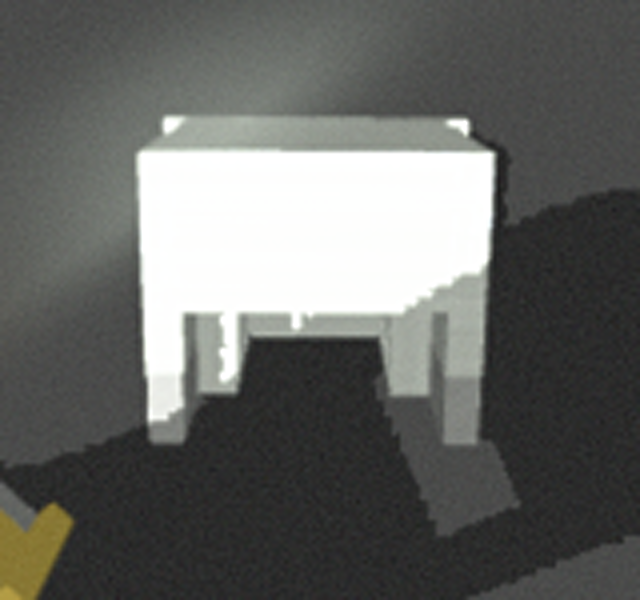

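From above (crop), the plate's back corners are at (137,151) and (496,151), the plate's front edge is at row 313, and the wall front ends are at row 442 with outer sides at 150 and 478.

```bash
python3 - <<'E'
from h import *
np.set_printoptions(precision=4,suppress=True)
a=np.load("w3.npy"); s=dict(ee_pos=a[:3],ee_rot=a[3:])
f=lambda u,v,z:onz("wrist",(180+u/4,80+v/4),z,s)
B=[f(137,151,.14),f(496,151,.14)]; F=[f(150,442,.14),f(478,444,.14)]; L=[f(184,313,.14),f(440,313,.14)]
print("width back",np.linalg.norm(B[0]-B[1]),"front",np.linalg.norm(F[0]-F[1]))
b=sum(B)/2;fr=sum(F)/2;l=sum(L)/2; d=b-fr
print(b,fr,l,"depth",np.linalg.norm(d),"back-lip",np.linalg.norm(b-l),np.degrees(np.arctan2(d[1],d[0])))
w=B[1]-B[0];print(np.degrees(np.arctan2(w[1],w[0]))+90,end=' ')
w=F[1]-F[0];print(np.degrees(np.arctan2(w[1],w[0]))+90)
E
```

```text
width back 0.09312120204239499 front 0.09188421384577761
[0.5922 0.2308 0.14  ] [0.5773 0.1522 0.14  ] [0.5834 0.1888 0.14  ] depth 0.07998325237758254 back-lip 0.04288691568093756 79.27211111123515
79.65197180392721 79.35739597067979
```

The rack is confirmed: depth 80.0 mm, mouth at (0.577, 0.152), heading about 79.45°. Now I'll go for the carrier handle.

```bash
python3 - <<'E'
from plan import *
c=np.radians(58.4);Rt=Rdown([np.cos(c),np.sin(c)])
plan([.4104,-.2682,.10],Rt,4)
E
```

```text
n 10 d 0.5268 ang 21.2
[[4,-4.7,-0.87,2.22,0.0,0.0,2.1],[4,-4.72,-0.71,2.22,-0.1,0.0,2.1],[4,-4.75,-0.53,2.22,0.0,0.0,2.1],[4,-4.76,-0.35,2.22,0.0,0.0,2.2],[4,-4.78,-0.18,2.21,0.0,0.0,2.1],[4,-4.78,0.0,2.22,-0.1,0.0,2.1],[4,-4.77,0.17,2.22,0.0,0.1,2.1],[4,-4.77,0.35,2.21,0.0,0.0,2.1],[4,-4.75,0.52,2.21,0.0,0.0,2.1],[4,-4.73,0.7,2.21,-0.1,0.0,2.2]]
```

Request:
carry_out --rows '[[[4,-4.7,-0.9,2.2,0,0,2.1],[4,-4.7,-0.7,2.2,0,0,2.1],[4,-4.8,-0.5,2.2,0,0,2.1],[4,-4.8,-0.4,2.2,0,0,2.2],[4,-4.8,-0.2,2.2,0,0,2.1],[4,-4.8,0,2.2,0,0,2.1],[4,-4.8,0.2,2.2,0,0,2.1],[4,-4.8,0.3,2.2,0,0,2.1],[4,-4.7,0.5,2.2,0,0,2.1],[4,-4.7,0.7,2.2,0,0,2.2]]]'

```text
clock: 11.35
ee_pos: [0.408, -0.2699, 0.1017]
ee_rot: [-2.743, -1.527, 0.005]
ft_force: [0.5, 0.7, 1.1]
grip_width: 0.0402
```

Request:
carry_out --rows '[[[4,0,0,0,0,0,0],[4,0,0,0,0,0,0]]]'

```text
clock: 11.6
ee_pos: [0.4092, -0.2681, 0.1025]
ee_rot: [-2.741, -1.53, 0.005]
ft_force: [-0.7, 1.1, 0.0]
grip_width: 0.0402
```

```bash
python3 - <<'E'
from plan import *
c=np.radians(58.4);Rt=Rdown([np.cos(c),np.sin(c)])
s,im=shot("wrist","w4"); print(s["clock"],s["ee_pos"],s["grip_width"])
plan([.4104,-.2682,.005],Rt,4,3)
g=np.array([[.4104,-.2682,.016],[.4822,-.1515,.004],[.3929,-.2953,.016]]); print(proj("wrist",g,s))
E
```

```text
11.6 [ 0.40918835 -0.26811646  0.10245339] 0.04016994750458061
n 3 d 0.0977 ang 0.2
[[4,0.01,0.04,3.26,-0.1,0.0,0.0],[4,0.0,0.03,3.25,0.0,0.1,0.0],[4,0.0,0.04,3.26,-0.1,0.0,0.0]]
[[260.22413179 195.88363233]
 [260.57160893   4.84272966]
 [259.27620894 232.36188913]]
```

View pics/w4.png

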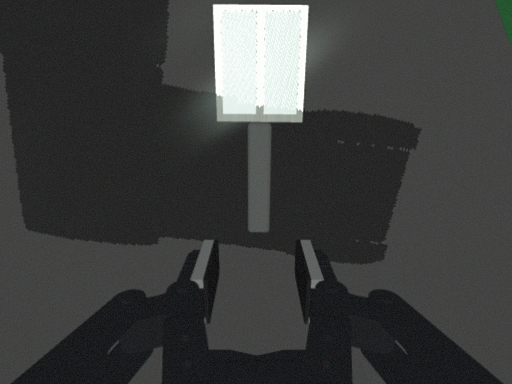

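The predicted points match: handle end at (259,232) and blade edge at row 5, centred between the jaws. I descend and close.

Request:
carry_out --rows '[[[4,0,0,3.3,0,0,0],[4,0,0.1,3.3,0,0,0],[4,0,0,2.5,0,0,0],[4,0,0,0.6,0,0,0],[4,0,0,0,0,0,0]]]' --force 50

```text
clock: 12.28
ee_pos: [0.4106, -0.2683, 0.0058]
ee_rot: [-2.74, -1.533, 0.005]
ft_force: [-0.3, -0.1, 0.1]
grip_width: 0.04
```

Request:
carry_out --rows '[[[1,0,0,0,0,0,0],[1,0,0,0,0,0,0],[1,0,0,0,0,0,0],[1,0,0,0,0,0,0],[1,0,0,0,0,0,0]]]' --force 50

```text
clock: 12.9
ee_pos: [0.4108, -0.2688, 0.0064]
ee_rot: [-2.742, -1.532, 0.004]
ft_force: [1.2, 2.2, 7.0]
grip_width: 0.0166
```

The jaws stopped on the handle at 16.6 mm. I'll lift a little and look.

Request:
carry_out --rows '[[[1,0,0,-2,0,0,0],[1,0,0,-4,0,0,0],[1,0,0,-4,0,0,0],[1,0,0,0,0,0,0],[1,0,0,0,0,0,0]]]'

```text
clock: 13.52
ee_pos: [0.4103, -0.2684, 0.1051]
ee_rot: [-2.74, -1.531, 0.005]
ft_force: [-0.1, -0.8, -0.9]
grip_width: 0.0163
```

```bash
python3 - <<'E'
from plan import *
np.set_printoptions(precision=4,suppress=True)
s,im=shot("wrist","w5"); print(s["clock"],s["ee_pos"],s["ee_rot"],s["grip_width"],s["ft_force"])
np.save("w5.npy",np.r_[s["ee_pos"],s["ee_rot"]])
shot("side","d8");crop(cv2.imread("pics/d8.png"),290,90,400,180,6,"d8c")
shot("scene","s8");crop(cv2.imread("pics/s8.png"),50,180,180,290,5,"s8c")
E
```

```text
13.525 [ 0.4103 -0.2684  0.1051] [-2.7402 -1.5315  0.0049] 0.016272584830183925 [-0.1493 -0.7583 -0.9052]
```

View pics/w5.png

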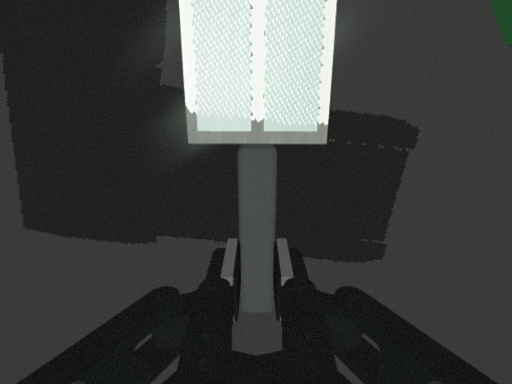

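View pics/s8c.png

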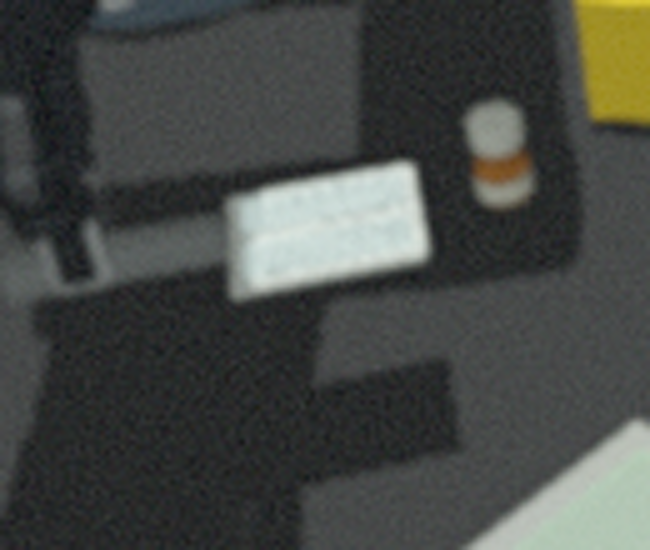

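View pics/d8c.png

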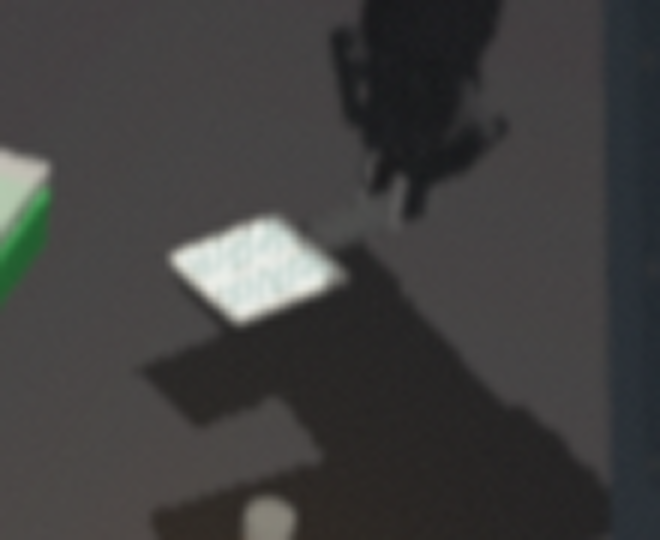

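```bash
python3 - <<'E'
from h import *
np.set_printoptions(precision=4,suppress=True)
a=np.load("w5.npy"); s=dict(ee_pos=a[:3],ee_rot=a[3:])
f=lambda u,v:(50+u/5,180+v/5); g=lambda u,v:(290+u/6,90+v/6)
# tip-left, tip-right, root-right, root-left  (left = robot side)
S=[(415,161),(430,262),(236,298),(228,197)]; D=[(238,325),(168,258),(270,215),(347,275)]
P=[]
for a1,b1 in zip(S,D):
    p,e=two("scene",f(*a1),"side",g(*b1)); P.append(p); print(p,"gap",e)
tip=(P[0]+P[1])/2;rt=(P[2]+P[3])/2;d=tip-rt
print(np.linalg.norm(d),"pitch",np.degrees(np.arcsin(d[2]/np.linalg.norm(d))),"head",np.degrees(np.arctan2(d[1],d[0])))
# wrist: root row
for z in (.095,.1,.105,.11):
    q=[onz("wrist",p,z,s) for p in [(188,143),(328,143)]]; m=sum(q)/2
    print(z,np.linalg.norm(q[0]-q[1]),m, (m-s["ee_pos"])[:2]@[.524,.852])
for v in (20,80):  # blade width at rows for pitch: edges
    pass
E
```

```text
[ 0.4511 -0.1283  0.0975] gap 0.0005776489856813725
[ 0.5116 -0.1684  0.0952] gap 0.0026964939601744763
[ 0.4717 -0.2361  0.0972] gap 0.0009499202045624466
[ 0.4108 -0.1998  0.0994] gap 0.00010954881113473271
0.08034334092017793 pitch -1.359969469089467 head 60.030816971800625
0.095 0.07044465975664758 [ 0.4391 -0.2201  0.095 ] 0.05626574677570954
0.1 0.06814493267365052 [ 0.4395 -0.2193  0.1   ] 0.057139435683612544
0.105 0.06584520559065336 [ 0.44   -0.2186  0.105 ] 0.05801312459151556
0.11 0.0635454785076562 [ 0.4405 -0.2178  0.11  ] 0.05888681349941857
```

The carrier is held, roughly level, with the blade edge about 138 mm ahead of the TCP and the underside about 7 mm below the TCP height. Next I move to a pre-insertion pose about 30 mm in front of the mouth.

```bash
python3 - <<'E'
from plan import *
c=np.radians(79.45);e=np.array([np.cos(c),np.sin(c),0]);Rt=Rdown(e)
m=np.array([.5773,.1522,0])
plan(m-.170*e+[0,0,.068],Rt,1,8)
E
```

```text
n 8 d 0.2898 ang 21.1
[[1,3.59,-0.21,0.45,0.0,0.0,-2.6],[1,3.59,-0.04,0.45,-0.1,0.0,-2.7],[1,3.6,0.12,0.45,0.0,0.0,-2.6],[1,3.58,0.29,0.45,-0.1,0.0,-2.6],[1,3.57,0.44,0.45,0.0,0.0,-2.7],[1,3.54,0.62,0.45,0.0,0.0,-2.6],[1,3.51,0.78,0.45,-0.1,0.0,-2.6],[1,3.47,0.93,0.45,0.0,0.0,-2.7]]
```

Request:
carry_out --rows '[[[1,3.6,-0.2,0.4,0,0,-2.6],[1,3.6,0,0.4,0,0,-2.7],[1,3.6,0.1,0.4,0,0,-2.6],[1,3.6,0.3,0.4,-0.2,0,-2.6],[1,3.6,0.4,0.5,0,0,-2.7],[1,3.5,0.6,0.5,0,0,-2.6],[1,3.5,0.8,0.5,-0.1,0,-2.6],[1,3.5,0.9,0.5,0,0,-2.7],[1,0,0,0,0,0,0],[1,0,0,0,0,0,0]]]'

```text
clock: 14.92
ee_pos: [0.546, -0.0151, 0.0682]
ee_rot: [2.415, 2.008, -0.002]
ft_force: [-0.8, -0.3, -1.1]
grip_width: 0.0164
```

```bash
python3 - <<'E'
from plan import *
np.set_printoptions(precision=4,suppress=True)
s,im=shot("wrist","w6"); print(s["clock"],s["ee_pos"],s["ee_rot"],s["grip_width"],s["ft_force"])
np.save("w6.npy",np.r_[s["ee_pos"],s["ee_rot"]])
print(R.from_rotvec(s["ee_rot"]).as_matrix())
shot("side","d9");crop(cv2.imread("pics/d9.png"),220,120,330,220,6,"d9c")
shot("scene","s9");crop(cv2.imread("pics/s9.png"),150,120,300,240,5,"s9c")
E
```

```text
14.925 [ 0.546  -0.0151  0.0682] [ 2.4153  2.0083 -0.0017] 0.016352939999799917 [-0.7739 -0.2678 -1.0885]
[[ 0.1825  0.9832 -0.0005]
 [ 0.9832 -0.1825 -0.0011]
 [-0.0012 -0.0003 -1.    ]]
```

View pics/w6.png

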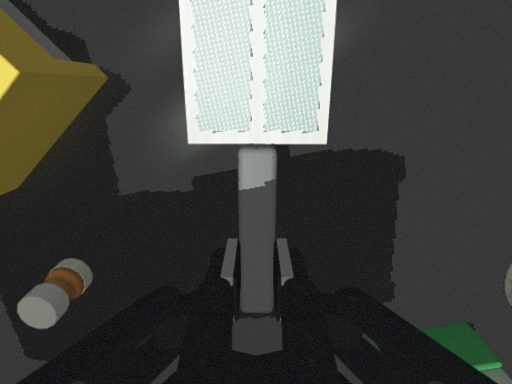

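View pics/s9c.png

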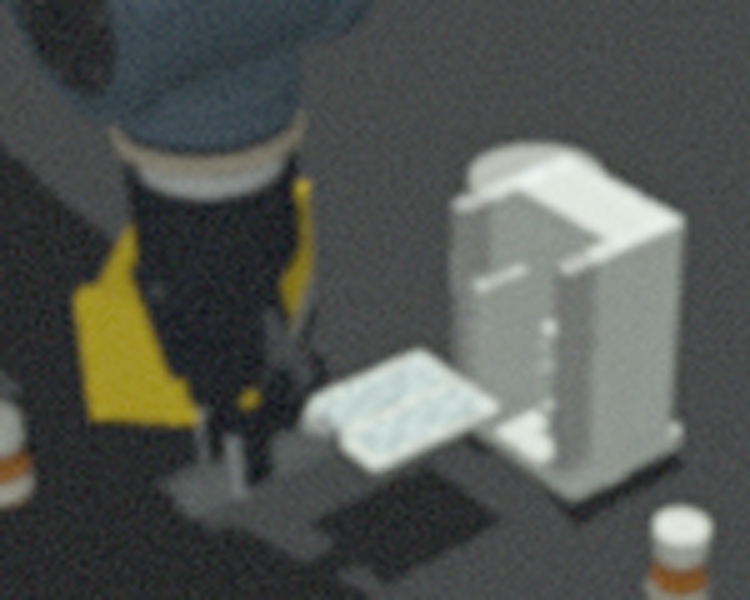

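View pics/d9c.png

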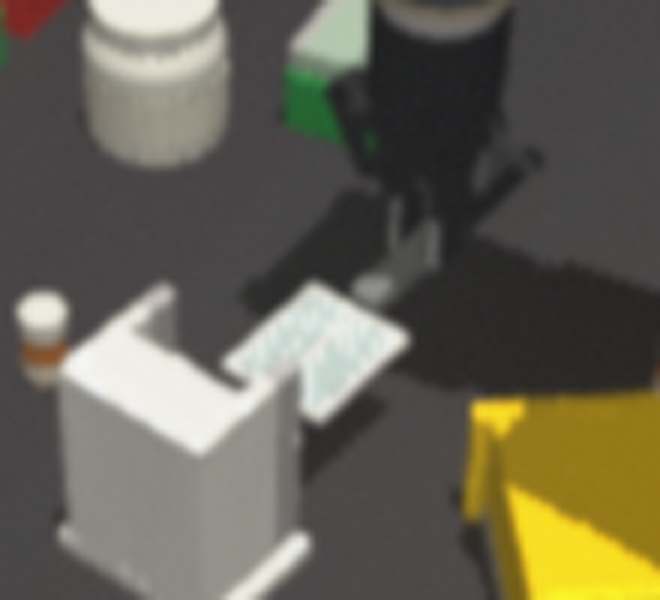

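Scene crop: blade tip corners at (420,349) and (497,405), root corners at (378,472) and (305,412). Side crop: tip corners at (318,420) and (225,363), root corners at (313,284) and (408,338). I'll triangulate these, using the rack's wall tops (z=140) as a control.

```bash
python3 - <<'E'
from h import *
np.set_printoptions(precision=4,suppress=True)
a=np.load("w6.npy"); s=dict(ee_pos=a[:3],ee_rot=a[3:])
f=lambda u,v:(150+u/5,120+v/5); g=lambda u,v:(220+u/6,120+v/6)
S=[(420,349),(497,405),(378,472),(305,412)]; D=[(318,420),(225,363),(313,284),(408,338)]
P=[]
for a1,b1 in zip(S,D):
    p,e=two("scene",f(*a1),"side",g(*b1)); P.append(p); print(p,"gap",e)
tip=(P[0]+P[1])/2;rt=(P[2]+P[3])/2;d=tip-rt
print("tip",tip,np.linalg.norm(d),"pitch",np.degrees(np.arcsin(d[2]/np.linalg.norm(d))),"head",np.degrees(np.arctan2(d[1],d[0])))
print("rack ctrl")
for a1,b1 in [((683,220),(65,362)),((570,162),(197,452)),((453,207),(297,365)),((567,268),(167,287)),((682,440),(62,532))]:
    print(two("scene",f(*a1),"side",g(*b1)))
# expected rack back-top corners
c=np.radians(79.45);e=np.array([np.cos(c),np.sin(c),0]);n=np.array([e[1],-e[0],0]);m=np.array([.5773,.1522,0])
for q in [m+.08*e+.046*n+[0,0,.14],m+.08*e-.046*n+[0,0,.14],m-.046*n+[0,0,.14],m+.046*n+[0,0,.14]]:
    print("exp",q,(proj("scene",q)[0]-[150,120])*5,(proj("side",q)[0]-[220,120])*6)
for z in (.062,.066,.07):
    q=[onz("wrist",p,z,s) for p in [(188.5,143.5),(328,143.5)]]; mm=sum(q)/2
    v=mm-s["ee_pos"]; print(z,np.linalg.norm(q[0]-q[1]),v@e,v@n)
E
```

```text
[0.5376 0.1296 0.0636] gap 0.0004793819384278789
[0.6017 0.1156 0.0636] gap 0.0013889796170757022
[0.5897 0.0358 0.0617] gap 0.0030932810988128123
[0.5251 0.0501 0.061 ] gap 0.005214448080006658
tip [0.5697 0.1226 0.0636] 0.08059974421152395 pitch 1.5824112040352527 head 81.25727294112612
rack ctrl
(array([0.6371, 0.2213, 0.1398]), np.float64(0.005768389989437807))
(array([0.5505, 0.24  , 0.1358]), np.float64(0.003298054820592737))
(array([0.5341, 0.1627, 0.1353]), np.float64(0.0004987756206477665))
(array([0.619 , 0.1478, 0.1383]), np.float64(0.003271188886603143))
(array([0.648 , 0.2191, 0.0037]), np.float64(0.005092715942908188))
exp [0.6372 0.2224 0.14  ] [678.8246 218.5508] [ 57.8588 363.347 ]
exp [0.5467 0.2393 0.14  ] [560.8982 153.3557] [201.1709 448.2102]
exp [0.5321 0.1606 0.14  ] [447.8683 199.591 ] [303.2743 356.9395]
exp [0.6225 0.1438 0.14  ] [564.534  270.2843] [161.654  278.0242]
0.062 0.06847171006826187 0.057231473292446454 -0.000772320952875121
0.066 0.06663771424627216 0.0579346642632744 -0.0007906342087180213
0.07 0.06480371842428254 0.05863785523410231 -0.0008089474645611385
```

```bash
python3 - <<'E'
from h import *
np.set_printoptions(precision=5,suppress=True)
a=np.load("w6.npy"); s=dict(ee_pos=a[:3],ee_rot=a[3:])
c,T=camT("wrist",s); Rt=R.from_rotvec(s["ee_rot"]).as_matrix()
print(c["mount"])
q=[onz("wrist",p,.066,s) for p in [(188.5,143.5),(328,143.5)]]
for x in q: print(Rt.T@(x-s["ee_pos"]))
im=cv2.imread("pics/w6.png").astype(int)[:,:,1]
for v in (10,60,120,137,200,230): print(v,[ (u,int(im[v,u])) for u in list(range(178,194))],[ (u,int(im[v,u])) for u in list(range(322,342))]) if v<150 else print(v,[(u,int(im[v,u])) for u in list(range(234,244))],[(u,int(im[v,u])) for u in range(270,282)])
E
```

```text
[[ 0.00006 -0.94628 -0.32335  0.08332]
 [ 1.       0.00024 -0.00049 -0.00145]
 [ 0.00054 -0.32335  0.94628 -0.14322]
 [ 0.       0.       0.       1.     ]]
[ 0.05793 -0.03407  0.00216]
[0.05795 0.03257 0.00213]
10 [(178, 79), (179, 181), (180, 253), (181, 250), (182, 249), (183, 249), (184, 247), (185, 246), (186, 246), (187, 247), (188, 246), (189, 247), (190, 247), (191, 249), (192, 247), (193, 226)] [(322, 220), (323, 213), (324, 177), (325, 185), (326, 234), (327, 243), (328, 245), (329, 242), (330, 243), (331, 243), (332, 245), (333, 245), (334, 246), (335, 227), (336, 122), (337, 65), (338, 65), (339, 65), (340, 68), (341, 69)]
60 [(178, 62), (179, 53), (180, 56), (181, 79), (182, 195), (183, 254), (184, 251), (185, 250), (186, 249), (187, 249), (188, 249), (189, 247), (190, 248), (191, 248), (192, 249), (193, 249)] [(322, 195), (323, 242), (324, 244), (325, 241), (326, 241), (327, 242), (328, 242), (329, 243), (330, 245), (331, 245), (332, 215), (333, 90), (334, 60), (335, 60), (336, 65), (337, 63), (338, 61), (339, 58), (340, 61), (341, 57)]
120 [(178, 85), (179, 88), (180, 
[... 595 characters left out ...]
), (324, 241), (325, 243), (326, 244), (327, 108), (328, 55), (329, 54), (330, 56), (331, 59), (332, 58), (333, 56), (334, 58), (335, 53), (336, 61), (337, 57), (338, 57), (339, 57), (340, 62), (341, 51)]
200 [(234, 35), (235, 35), (236, 23), (237, 34), (238, 48), (239, 68), (240, 71), (241, 74), (242, 75), (243, 75)] [(270, 73), (271, 73), (272, 69), (273, 67), (274, 69), (275, 61), (276, 33), (277, 30), (278, 38), (279, 30), (280, 32), (281, 30)]
230 [(234, 34), (235, 33), (236, 32), (237, 31), (238, 33), (239, 58), (240, 71), (241, 76), (242, 75), (243, 70)] [(270, 75), (271, 73), (272, 73), (273, 68), (274, 63), (275, 41), (276, 32), (277, 35), (278, 35), (279, 33), (280, 26), (281, 34)]
```

The calibration values differ between scripts, so I'll check whether averaging helps.

```bash
for i in 1 2 3; do python3 - <<'E'
from rig import robot
import numpy as np
np.set_printoptions(precision=5,suppress=True)
for k in range(3): print(robot.calibration("wrist")["mount"][:3,3],robot.calibration("scene")["T"][:3,3],robot.calibration("side")["T"][:3,3])
E
done
```

```text
[ 0.08332 -0.00145 -0.14322] [ 1.12881 -0.53748  0.66425] [0.16349 0.91869 0.97038]
[ 0.08332 -0.00145 -0.14322] [ 1.12881 -0.53748  0.66425] [0.16349 0.91869 0.97038]
[ 0.08332 -0.00145 -0.14322] [ 1.12881 -0.53748  0.66425] [0.16349 0.91869 0.97038]
[ 0.08332 -0.00145 -0.14322] [ 1.12881 -0.53748  0.66425] [0.16349 0.91869 0.97038]
[ 0.08332 -0.00145 -0.14322] [ 1.12881 -0.53748  0.66425] [0.16349 0.91869 0.97038]
[ 0.08332 -0.00145 -0.14322] [ 1.12881 -0.53748  0.66425] [0.16349 0.91869 0.97038]
[ 0.08332 -0.00145 -0.14322] [ 1.12881 -0.53748  0.66425] [0.16349 0.91869 0.97038]
[ 0.08332 -0.00145 -0.14322] [ 1.12881 -0.53748  0.66425] [0.16349 0.91869 0.97038]
[ 0.08332 -0.00145 -0.14322] [ 1.12881 -0.53748  0.66425] [0.16349 0.91869 0.97038]
```

```bash
python3 - <<'E'
import h
from h import *
np.set_printoptions(precision=4,suppress=True)
old=np.array([[.0001,-.9467,-.3222,.0846],[1,.0003,-.0007,.0001],[.0008,-.3222,.9467,-.1432],[0,0,0,1]])
cur=robot.calibration("wrist")
def meas(cal,tag):
    h.robot_cal=cal
    def on(fn,uv,z):
        a=np.load(fn);T=np.eye(4);T[:3,:3]=R.from_rotvec(a[3:]).as_matrix();T[:3,3]=a[:3];T=T@cal
        p=cv2.undistortPoints(np.array([[uv]],float),np.array(cur["mtx"]),np.array([cur["k1"],0,0,0.]))[0,0]
        d=T[:3,:3]@[p[0],p[1],1];o=T[:3,3];return o+d*(z-o[2])/d[2]
    f=lambda u,v,z:on("w3.npy",(180+u/4,80+v/4),z)
    b=(f(137,151,.14)+f(496,151,.14))/2;fr=(f(150,442,.14)+f(478,444,.14))/2
    print(tag,"w3 back",b,"front",fr)
    P=[on("w2.npy",p,.004) for p in [(229,71),(290,72),(288,145),(231,144)]];print("  w2 tip",(P[0]+P[1])/2)
    P=[on("w1.npy",p,.08) for p in [(206,101),(311,102),(218,224.5),(297.5,225)]];print("  w1 base",(P[0]+P[1])/2,"top",(P[2]+P[3])/2)
meas(old,"old");meas(cur["mount"],"cur")
print(cur["mtx"],cur["k1"])
E
```

```text
old w3 back [0.594  0.2321 0.14  ] front [0.5791 0.1536 0.14  ]
  w2 tip [ 0.4846 -0.1502  0.004 ]
  w1 base [0.5788 0.1514 0.08  ] top [0.5538 0.0145 0.08  ]
cur w3 back [0.5922 0.2307 0.14  ] front [0.5773 0.1522 0.14  ]
  w2 tip [ 0.4824 -0.1509  0.004 ]
  w1 base [0.577 0.15  0.08 ] top [0.5521 0.013  0.08  ]
[[305.8023   0.     256.6192]
 [  0.     305.8023 191.619 ]
 [  0.       0.       1.    ]] -0.027787699428535366
```

The wrist camera shows the gripped handle and blade centred at column 257, so the calibration's lateral offset is about 1.4 mm off. It cancels if I compare blade and rack through the same camera. Next, the blade's pitch from its apparent width at several rows.

```bash
python3 - <<'E'
from plan import *
from scipy.optimize import brentq
np.set_printoptions(precision=4,suppress=True)
a=np.load("w6.npy"); s=dict(ee_pos=a[:3],ee_rot=a[3:])
c=np.radians(79.45);e=np.array([np.cos(c),np.sin(c),0]);n=np.array([e[1],-e[0],0])
im=cv2.imread("pics/w6.png").astype(float)[:,:,1]
X=[]
for v in range(4,140,4):
    r=im[v-1:v+2].mean(0)
    def cross(us,th=150):
        for u in us:
            if (r[u]-th)*(r[u+1]-th)<=0: return u+(th-r[u])/(r[u+1]-r[u])
    L=cross(range(170,195)); Rr=cross(range(345,318,-1))
    w=lambda z:np.linalg.norm(onz("wrist",(L,v),z,s)-onz("wrist",(Rr,v),z,s))-.066
    z=brentq(w,.03,.1); m=(onz("wrist",(L,v),z,s)+onz("wrist",(Rr,v),z,s))/2-s["ee_pos"]
    X.append([m@e,m@n,z])
X=np.array(X); print(X[::5])
pz=np.polyfit(X[:,0],X[:,2],1); pn=np.polyfit(X[:,0],X[:,1],1)
print("pitch deg",np.degrees(pz[0]),"z at .06/.137",np.polyval(pz,[.06,.137]),"yaw deg(to right)",np.degrees(pn[0]),"n at .06/.137",np.polyval(pn,[.06,.137]))
m=np.array([.5773,.1522,0])+.0011*n
print("now rel mouth: e",(s["ee_pos"]-m)@e,"n",(s["ee_pos"]-m)@n)
E
```

```text
[[ 0.1168 -0.0014  0.0664]
 [ 0.1091 -0.0013  0.0666]
 [ 0.1013 -0.0014  0.0668]
 [ 0.0932 -0.0014  0.0668]
 [ 0.0849 -0.0014  0.0667]
 [ 0.0762 -0.0014  0.067 ]
 [ 0.0672 -0.0014  0.0667]]
pitch deg -0.33326744596826846 z at .06/.137 [0.0669 0.0664] yaw deg(to right) 0.16570019096358204 n at .06/.137 [-0.0015 -0.0013]
now rel mouth: e -0.17019641397808777 n -0.001268994341883212
```

The blade is level (−0.3°) and parallel. It needs +1.6 mm along tool y and 2 mm down, then 108 mm forward to the back sheet.

Request:
carry_out --rows '[[[1,0,0.16,0.2,0,0,0],[1,1.5,0,0,0,0,0],[1,1.5,0,0,0,0,0],[1,1.0,0,0,0,0,0],[1,0.5,0,0,0,0,0],[1,0,0,0,0,0,0],[1,0,0,0,0,0,0]]]'

```text
clock: 15.95
ee_pos: [0.5563, 0.0289, 0.0668]
ee_rot: [2.414, 2.008, -0.0]
ft_force: [0.5, 0.1, -1.4]
grip_width: 0.0163
```

```bash
python3 - <<'E'
from plan import *
np.set_printoptions(precision=4,suppress=True)
s=robot.observe();print(s["clock"],s["ee_pos"],s["ft_force"],s["ft_torque"])
c=np.radians(79.45);e=np.array([np.cos(c),np.sin(c),0]);n=np.array([e[1],-e[0],0]);m=np.array([.5773,.1522,0])+.0014*n
print("rel mouth e",(s["ee_pos"]-m)@e,"n",(s["ee_pos"]-m)@n,R.from_rotvec(s["ee_rot"]).as_matrix())
shot("side","d10");crop(cv2.imread("pics/d10.png"),220,120,330,220,6,"d10c")
shot("scene","s10");crop(cv2.imread("pics/s10.png"),180,130,290,230,7,"s10c")
E
```

```text
15.95 [0.5563 0.0289 0.0668] [ 0.5293  0.1488 -1.3827] [-0.0826  0.0058 -0.0244]
rel mouth e -0.12502481940121246 n 0.0005209993025765317 [[ 0.1824  0.9832  0.0009]
 [ 0.9832 -0.1824 -0.0011]
 [-0.0009  0.0011 -1.    ]]
```

View pics/s10c.png

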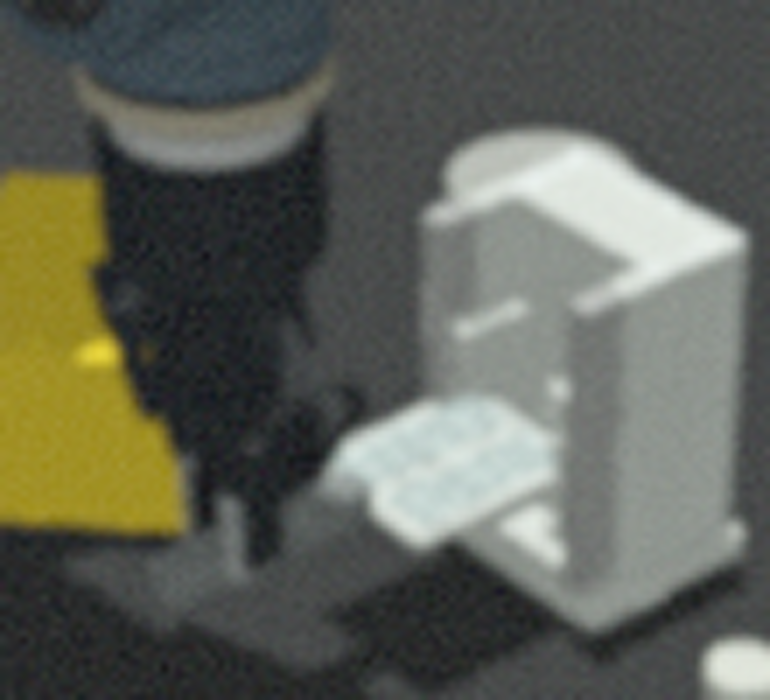

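View pics/d10c.png

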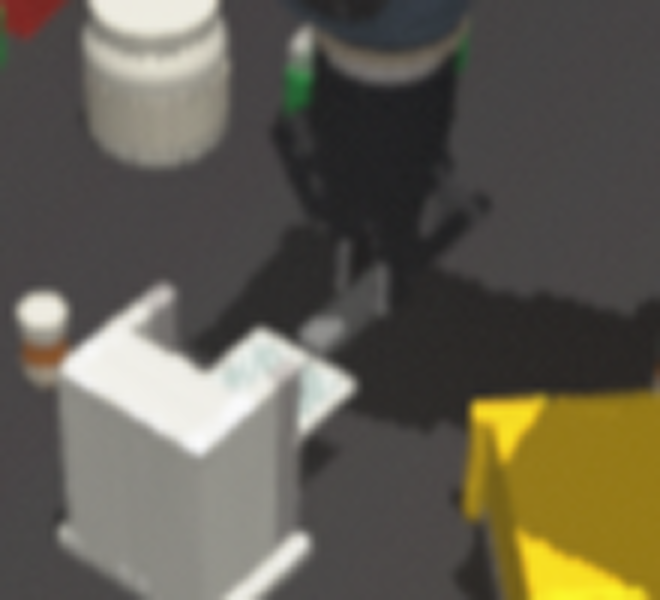

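```bash
python3 - <<'E'
from plan import *
np.set_printoptions(precision=1,suppress=True)
c=np.radians(79.45);e=np.array([np.cos(c),np.sin(c),0]);n=np.array([e[1],-e[0],0]);m=np.array([.5773,.1522,0])+.0014*n
for z in (.096,.092,.084,.066,.058): print(z,[(proj("scene",m+.002*e+k*n+[0,0,z])[0]-[180,130])*7 for k in (-.036,-.024)])
print("blade left/right edge at mouth (top z .064)",[(proj("scene",m+k*n+[0,0,.064])[0]-[180,130])*7 for k in (-.033,.033)])
print("ctrl wall top front L/R",[(proj("scene",m+k*n+[0,0,.14])[0]-[180,130])*7 for k in (-.046,.046)])
im=cv2.imread("pics/s10.png");cv2.imwrite("pics/s10d.png",cv2.resize(im[160:215,230:280],None,fx=14,fy=10,interpolation=cv2.INTER_CUBIC))
E
```

```text
0.096 [array([440.8, 319.2]), array([460.9, 332.1])]
0.092 [array([440.8, 328.1]), array([460.9, 340.9])]
0.084 [array([440.9, 345.6]), array([460.9, 358.6])]
0.066 [array([441. , 384.7]), array([460.8, 397.7])]
0.058 [array([441.1, 401.8]), array([460.8, 414.9])]
blade left/right edge at mouth (top z .064) [array([442., 394.]), array([554.5, 468.8])]
ctrl wall top front L/R [array([419.4, 210.9]), array([583., 310.])]
```

View pics/s10d.png

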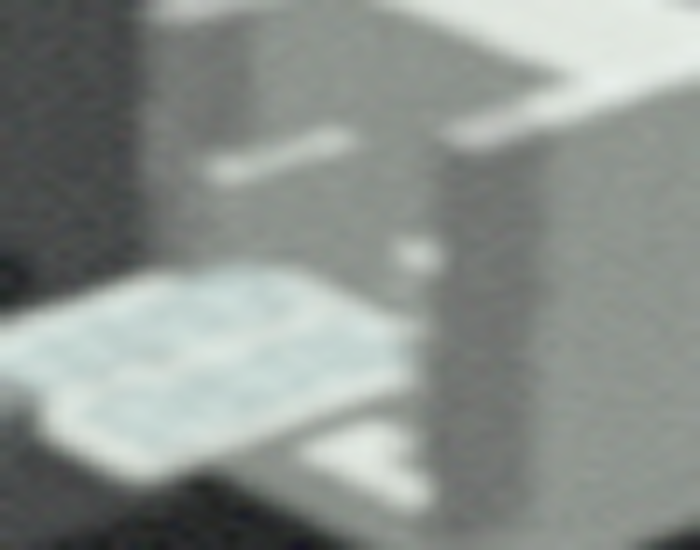

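The bright ledge in the picture falls where z=96 is predicted, and the blade edge meets the wall at about the predicted z≈62, so the blade is in the middle slot. I'll slide it in slowly and watch the force.

Request:
carry_out --rows '[[[1,0.8,0,0,0,0,0],[1,1.0,-0.05,0,0,0,0],[1,1.0,0,0,0,0,0],[1,0.2,0,0,0,0,0],[1,0,0,0,0,0,0]]]'

```text
clock: 16.68
ee_pos: [0.5613, 0.0589, 0.0668]
ee_rot: [2.414, 2.008, -0.0]
ft_force: [-0.5, -0.0, -0.8]
grip_width: 0.0164
```

Request:
carry_out --rows '[[[1,1.0,0,0,0,0,0],[1,1.0,0,0,0,0,0],[1,0.6,0,0,0,0,0],[1,0.2,0,0,0,0,0],[1,0,0,0,0,0,0]]]'

```text
clock: 17.3
ee_pos: [0.5664, 0.0863, 0.0667]
ee_rot: [2.414, 2.008, -0.0]
ft_force: [0.0, 0.6, -1.1]
grip_width: 0.0163
```

```bash
python3 - <<'E'
from plan import *
np.set_printoptions(precision=4,suppress=True)
s=robot.observe();print(s["clock"],s["ee_pos"],s["ft_force"],s["ft_torque"])
c=np.radians(79.45);e=np.array([np.cos(c),np.sin(c),0]);n=np.array([e[1],-e[0],0]);m=np.array([.5773,.1522,0])+.0014*n
print("rel mouth e",(s["ee_pos"]-m)@e,"n",(s["ee_pos"]-m)@n)
shot("wrist","w11")
shot("scene","s11");crop(cv2.imread("pics/s11.png"),180,130,290,230,7,"s11c")
E
```

```text
17.3 [0.5664 0.0863 0.0667] [ 0.009   0.5927 -1.0515] [-0.0974 -0.0082  0.0022]
rel mouth e -0.06675962877802646 n -4.695506387611797e-05
```

View pics/s11c.png

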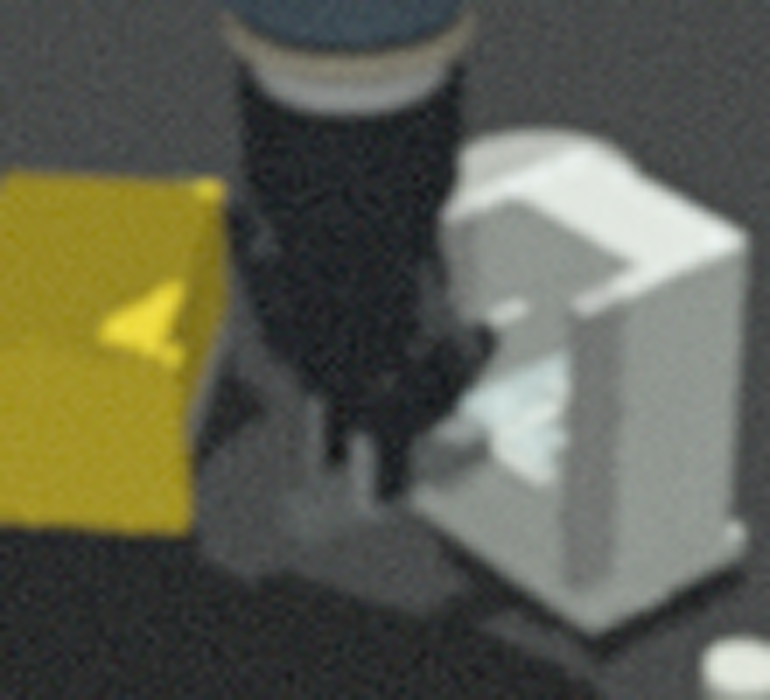

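View pics/w11.png

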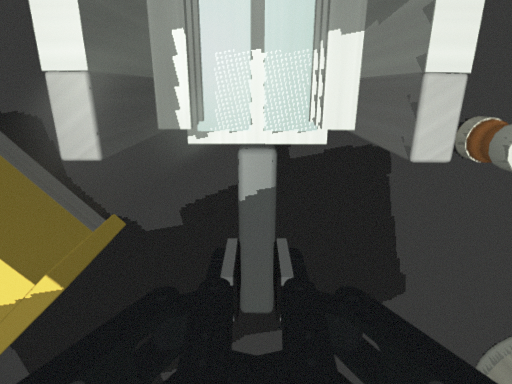

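The blade is centred between the walls in the wrist view, about 5 mm from the back. I'll push gently until it touches.

Request:
carry_out --rows '[[[1,0.3,0,0,0,0,0],[1,0.1,0,0,0,0,0],[1,0,0,0,0,0,0]]]'

```text
clock: 17.77
ee_pos: [0.5672, 0.0903, 0.0668]
ee_rot: [2.414, 2.008, 0.0]
ft_force: [0.5, -0.0, -1.7]
grip_width: 0.0166
```

Request:
carry_out --rows '[[[1,0.1,0,0,0,0,0],[1,0,0,0,0,0,0]]]'

```text
clock: 18.02
ee_pos: [0.5674, 0.0912, 0.0668]
ee_rot: [2.414, 2.008, 0.0]
ft_force: [-0.0, -0.9, 0.3]
grip_width: 0.0167
```

Request:
carry_out --rows '[[[1,0.1,0,0,0,0,0],[1,0,0,0,0,0,0]]]'

```text
clock: 18.27
ee_pos: [0.5674, 0.0919, 0.0667]
ee_rot: [2.414, 2.008, -0.001]
ft_force: [-0.1, -4.1, -0.7]
grip_width: 0.0169
```

Request:
carry_out --rows '[[[1,0.1,0,0,0,0,0],[1,0,0,0,0,0,0]]]'

```text
clock: 18.52
ee_pos: [0.5677, 0.0931, 0.0668]
ee_rot: [2.414, 2.008, -0.0]
ft_force: [-1.2, -3.3, -0.1]
grip_width: 0.0162
```

The contact force at the back sheet is about 4 N, so the blade is home. Now I lower it until it rests on the slot floor.

Request:
carry_out --rows '[[[1,-0.05,0,0.1,0,0,0],[1,0,0,0,0,0,0]]]'

```text
clock: 18.77
ee_pos: [0.5676, 0.0926, 0.0657]
ee_rot: [2.414, 2.008, 0.0]
ft_force: [-0.7, -4.0, 0.3]
grip_width: 0.0163
```

Request:
carry_out --rows '[[[1,0,0,0.1,0,0,0],[1,0,0,0,0,0,0]]]'

```text
clock: 19.02
ee_pos: [0.5677, 0.0926, 0.0648]
ee_rot: [2.414, 2.008, 0.0]
ft_force: [-0.9, -3.7, 0.9]
grip_width: 0.0164
```

Request:
carry_out --rows '[[[1,0,0,0.1,0,0,0],[1,0,0,0,0,0,0]]]'

```text
clock: 19.27
ee_pos: [0.5678, 0.0926, 0.0639]
ee_rot: [2.414, 2.008, 0.0]
ft_force: [-1.1, -5.4, 1.5]
grip_width: 0.0164
```

Support is starting to register, so I release in small steps.

Request:
carry_out --rows '[[[1.7,0,0,0,0,0,0],[2.0,0,0,0,0,0,0],[2.5,0,0,0,0,0,0],[3.5,0,0,0,0,0,0],[4.0,0,0,0,0,0,0],[4.0,0,0,0,0,0,0]]]' --force 20

```text
clock: 20.02
ee_pos: [0.5676, 0.0927, 0.0638]
ee_rot: [2.414, 2.008, 0.0]
ft_force: [0.6, 0.1, 0.2]
grip_width: 0.04
```

```bash
python3 - <<'E'
from plan import *
np.set_printoptions(precision=4,suppress=True)
s=robot.observe();print(s["clock"],s["ee_pos"],s["ft_force"],s["grip_width"])
shot("wrist","w12")
shot("scene","s12");crop(cv2.imread("pics/s12.png"),180,130,290,230,7,"s12c")
E
```

```text
20.025 [0.5676 0.0927 0.0638] [0.6418 0.0617 0.2321] 0.04001575033177594
```

View pics/w12.png

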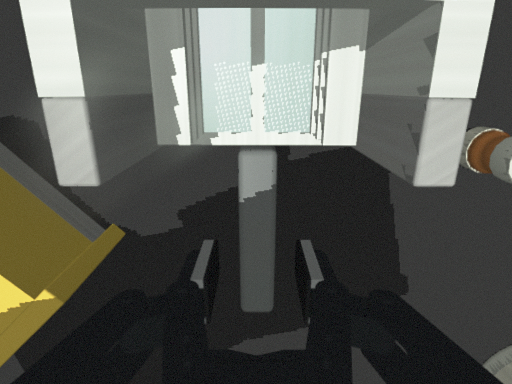

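View pics/s12c.png

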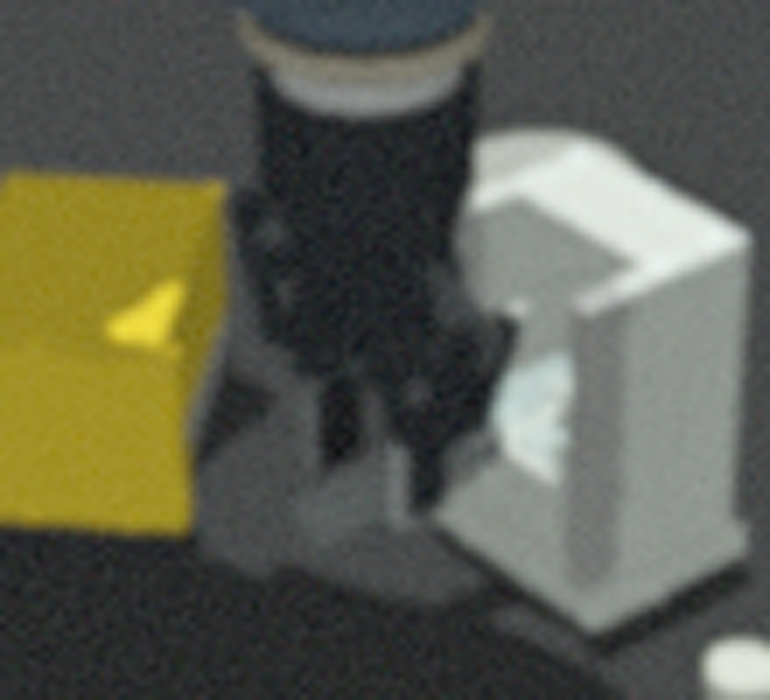

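The jaws are open, contact is gone, and the carrier stays seated. I'll rise straight up and check from above.

Request:
carry_out --rows '[[[4,0,0,-2,0,0,0],[4,0,0,-4,0,0,0],[4,0,0,-5,0,0,0],[4,0,0,-5,0,0,0],[4,0,0,-5,0,0,0],[4,0,0,0,0,0,0],[4,0,0,0,0,0,0]]]'

```text
clock: 21.0
ee_pos: [0.5671, 0.0928, 0.273]
ee_rot: [2.415, 2.008, -0.001]
ft_force: [-0.8, -0.5, -0.1]
grip_width: 0.0398
```

```bash
python3 - <<'E'
from plan import *
np.set_printoptions(precision=4,suppress=True)
s,im=shot("wrist","w13");print(s["clock"],s["ee_pos"],s["ee_rot"])
np.save("w13.npy",np.r_[s["ee_pos"],s["ee_rot"]])
crop(cv2.imread("pics/w13.png"),160,20,350,220,3.5,"w13c")
shot("scene","s13");crop(cv2.imread("pics/s13.png"),180,130,290,230,7,"s13c")
shot("side","d13");crop(cv2.imread("pics/d13.png"),220,120,330,220,6,"d13c")
E
```

```text
21.0 [0.5671 0.0928 0.273 ] [ 2.4147  2.0082 -0.0011]
```

View pics/w13c.png

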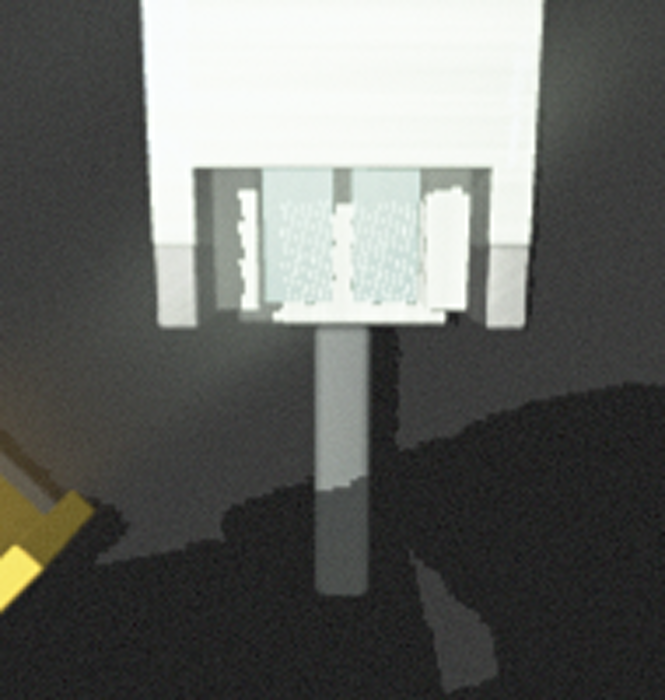

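View pics/s13c.png

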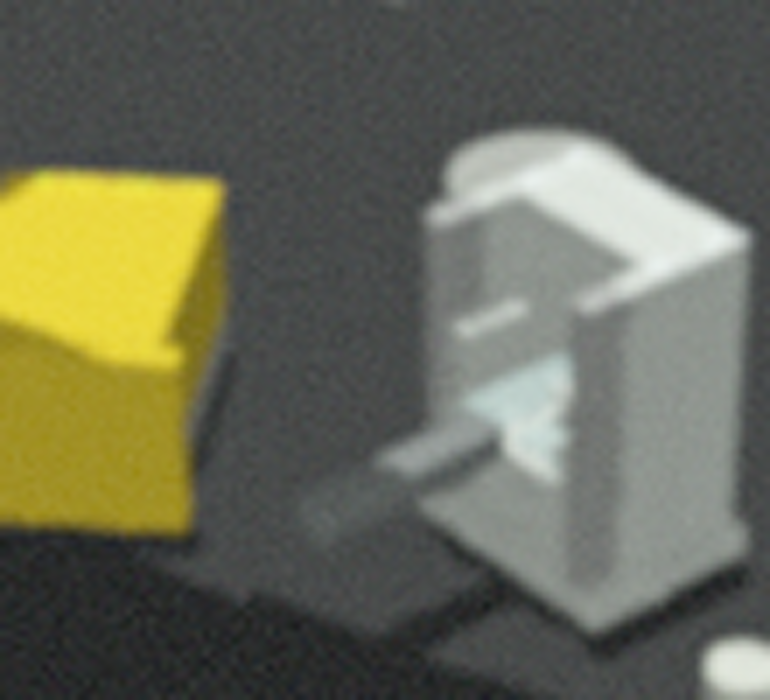

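View pics/d13c.png

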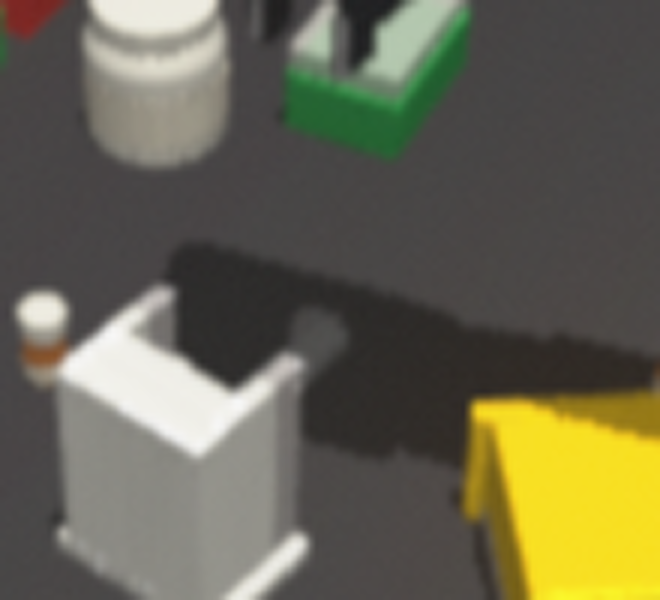

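The carrier is seated and straight. In the crop, the handle tail is at (341,595), the blade's rear edge is at row 322, the plate's front edge at row 168 and the wall front ends at row 327. Next, the insertion depth and centring.

```bash
python3 - <<'E'
from plan import *
np.set_printoptions(precision=4,suppress=True)
a=np.load("w13.npy"); s=dict(ee_pos=a[:3],ee_rot=a[3:])
f=lambda u,v,z:onz("wrist",(160+u/3.5,20+v/3.5),z,s)
c=np.radians(79.45);e=np.array([np.cos(c),np.sin(c),0]);n=np.array([e[1],-e[0],0])
lip=(f(193,168,.14)+f(490,168,.14))/2; fr=(f(157,327,.14)+f(527,327,.14))/2
fl,frr=f(157,327,.14),f(527,327,.14)
print("front-lip (38):",(lip-fr)@e,"width",np.linalg.norm(fl-frr),"heading",np.degrees(np.arctan2(*(frr-fl)[1::-1]))+90 if 0 else np.degrees(np.arctan2((frr-fl)[1],(frr-fl)[0]))+90)
O=fr+.040*e
for z in (.072,.074,.078):
    t=f(341,595,z); print("tail z",z,"x_r",(t-O)@e,"-> tip x_r",(t-O)@e+.170,"n",(t-O)@n)
r=f(343,322,.062);print("blade rear x_r",(r-O)@e,"-> tip",(r-O)@e+.080,"n",(r-O)@n)
hw=[f(315,580,.074),f(368,580,.074)];print("handle w",np.linalg.norm(hw[0]-hw[1]))
h1=(f(315,580,.074)+f(368,580,.074))/2;h0=(f(316,340,.074)+f(369,340,.074))/2;d=h0-h1;print("handle heading",np.degrees(np.arctan2(d[1],d[0])))
E
```

```text
front-lip (38): 0.037340482286077954 width 0.09302013875921722 heading 79.5065841605731
tail z 0.072 x_r -0.1340238587937686 -> tip x_r 0.03597614120623141 n 6.676481367461559e-05
tail z 0.074 x_r -0.13334975197371848 -> tip x_r 0.03665024802628153 n 6.108002861396927e-05
tail z 0.078 x_r -0.1320015383336182 -> tip x_r 0.03799846166638182 n 4.971045849278256e-05
blade rear x_r -0.044710640375739276 -> tip 0.035289359624260726 n 0.0005757744646144332
handle w 0.017795225463824785
handle heading 79.33187124270039
```

The tip is at x_r≈36 mm, fully home. It's within 1 mm of the mid-line and the heading difference is 0.2°. One last comparison for the bystanders, then I hand in.

```bash
python3 - <<'E'
import cv2,numpy as np
a=cv2.imread("pics/scene0.png");b=cv2.imread("pics/s13.png")
cv2.imwrite("pics/cmp.png",cv2.resize(np.vstack([a[130:350,100:420],b[130:350,100:420]]),None,fx=1.3,fy=1.3))
E
```

```text
(no output)
```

View pics/cmp.png

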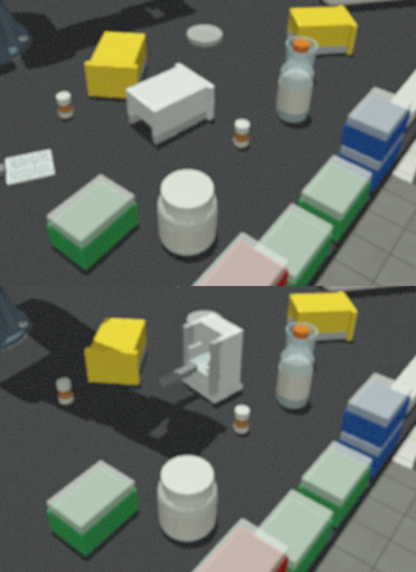

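The before and after views match: vials, tub, tip box and bottle are all where they were.

```bash
python3 -c "
from rig import robot
print(robot.close_job())"
```

```text
the job is handed in; nothing more can be done
None
```

The rack is standing on its base, and the carrier is fully home in the middle slot, glass side up. I handed the job in at about 21 s of the 64 s allowed; it reports no verdict.

**What I did:** I tipped the rack up about its front base edge with the shut fingertips under the lip, and it dropped upright without its pivot edge slipping. I then gripped the carrier by its handle and slid it in until it touched the back sheet at about 4 N. I lowered it to the slot floor, let go and moved the hand straight up, clear of everything.

**Last checks (wrist camera, from above):**
- **Depth:** the blade edge is at x ≈ 35–37 mm in the rack frame, against the back sheet at 36 mm.
- **Centring and angle:** it is within 1 mm of the slot's mid-line, and its heading is about 0.2° from the rack's.
- **Slot height:** I did not measure this again after letting go. Before insertion the blade was placed for the middle slot by the arm's position and the wrist view. The scene picture then showed it entering that slot.
- **Other things:** the vials, tub, tip box and bottle look unmoved in the before and after scene pictures. The beaker is not visible in that pair and the dish is mostly hidden behind the rack, so I did not check those two at the end. The arm did not go near them.

**What disagreed:**
- The wrist camera's calibration differed by about 1.5 mm between the first reading and later ones. Measuring rack and carrier with the same camera cancelled that.
- Heights from the scene and side cameras together were only good to a few millimetres.

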